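Build up a shielding wall in staggered courses

TASK

Finish the low shielding wall in front of the water bath. Complete its second course next to the half brick already fixed there, with a full brick beside it and the loose half brick at the free end, and only after that lay a third course of the other two full bricks on top, so that every joint comes over the middle of the brick below. Butt the bricks together with gaps of only a few millimetres, keep them flush with the first course at its front, back and ends, let go of them, and leave the other things on the bench where they are.

Things in the scene. Friction and masses are not known exactly. Their poses are not given: they have to be found in the camera images.
- wall_base: fixed wall start: aluminium plate 84x290x6 mm; on it two green full bricks end to end along y, 50 mm wide (x), 4 mm joint at y=0, ends at y=+-124 mm, top at z=51 mm; on their +y (left) end a fixed half brick, y=64.5 to 124.5 mm, top at z=96 mm. Origin: centre of the plate's underside; x points away from the robot, z up. Bricks go at x=0, long sides along y, at 126 mm spacing (4 mm joints)
- course2_middle (a point): where the underside centre of the second course's full brick belongs: y=0, z=51 mm in the wall's frame, over the joint of the first course; axes as the wall's
- course2_end (a point): where the underside centre of the loose half brick belongs: y=-94.5 mm, z=51 mm in the wall's frame, the free (right) end of the second course; axes as the wall's
- course3_left (a point): where the underside centre of one full brick of the third course belongs: y=+63 mm, z=96 mm in the wall's frame; axes as the wall's
- course3_right (a point): where the underside centre of the other full brick of the third course belongs: y=-63 mm, z=96 mm in the wall's frame; axes as the wall's
- brick_a: full-length shielding brick, sage green rigid plastic with two small brass inserts in its top: 50 mm (its x) by 122 mm (its y) by 45 mm high (z), 0.27 kg; origin at the centre of its underside. The three full bricks are alike and interchangeable. It lies on the bench with brick_b on top of it
- brick_b: full-length shielding brick, sage green rigid plastic with two small brass inserts in its top: 50 mm (its x) by 122 mm (its y) by 45 mm high (z), 0.27 kg; origin at the centre of its underside. The three full bricks are alike and interchangeable. At the start it lies on top of brick_a, its underside 45 mm above the bench, roughly but not exactly in line with it
- brick_c: full-length shielding brick, sage green rigid plastic with two small brass inserts in its top: 50 mm (its x) by 122 mm (its y) by 45 mm high (z), 0.27 kg; origin at the centre of its underside. The three full bricks are alike and interchangeable. It lies singly on the bench
- half_brick: loose half brick of the same green plastic with one brass insert in its top: 50 mm (x) by 60 mm (y) by 45 mm high (z), 0.135 kg; origin at the centre of its underside. It lies singly on the bench
- marker: bystander: marker pen, 17 x 135 x 16 mm, lying on the bench in front of the wall; origin at the centre of its underside, y along its length
- petri_dish: bystander: shut white dish, 57 mm across, 15 mm high, on the bench in front of the wall; origin at the centre of its underside

How it is judged:
By the outcome, as a careful person would: the job done as asked, in the order asked, and still so for the second after the job is handed in, with the robot touching nothing.
It also fails if it takes over 72 s, if anything falls off the work surface, if the arm or the gripper's body presses on something with over 40 N, if the wrist force passes 120 N, or if a joint passes its speed limit or range.

ROBOT

A 6-joint arm with a two-finger parallel gripper is mounted at the origin on a cart in front of the work surface, level with it; the furniture and walls round the work are solid. World frame = base frame: x ahead of the robot, y to its left, z up, the work surface at z = 0. Lengths are in m, angles in degrees, forces in N, time in s.
With the tool pointing down it reaches from about 0.375 to 0.9 m from the base axis. Payload 3.1 kg.
Tool frame: the origin (TCP) lies where the fingers leave the gripper's body, on its centre line; the fingertips stand bot.tips_ahead ahead of it and the grasp point (between the pads) lies 51 mm ahead of it (bot.tips_ahead is the distance from the TCP to the fingertips, in m); z points along the fingers, x is the direction in which the jaws open and shut, and the axes are right-handed (so a half turn about z gives the same grasp; the last joint's range is limited). The gripper opens to 87 mm and grips with 3 to 60 N. Pads are 19 mm wide; open, the fingers measure 117 mm over their backs; the gripper's body (75 mm by 190 mm) begins 51 mm behind the grasp point.
Start: joints at [54.803, 30.224, 82.088, -0, 67.689, -10.227], TCP at [0.264, 0.567, 0.292] pointing down, gripper open.
Joint ranges: [-176.69, 176.69], [-43.24, 126.21], [12.49, 139.97], [-82, 262], [0, 151.66], [-163.58, 163.58]. Speed limits (degrees/s): [159.86, 159.86, 180, 180, 180, 180].

INTERFACE

Orientations are given as a 3x3 rotation matrix whose columns are the frame's x, y, z axes.
In Python, from rig import bot, vision, nets gives the robot as it stands.
- The arm moves only by the tool play_rows, never from a script. Its argument "series" is a list of rows, each an object of numbers: "tx", "ty", "tz": the shift along the world's x, y, z as a fraction of full scale; "turn": the turn about the world's z as a fraction of full scale. A call has 1 to 10 rows; each row shifts and turns the commanded pose from where the row before left it; what a row does not reach is not made up. Full scale, the value 1, is 0.8 m for a shift and 60 degrees for a turn. A row lasts 1/10 s, in which the tool goes at most 50 mm and 8.59 degrees, less where a joint would pass 70% of its speed; a pose out of reach is approached as far as the arm can. A call with a number of a shift or a turn outside -1 to 1 is refused whole. A call with a gripper value outside its range is refused whole. "gripper" is the opening, from 0 (shut) to 1 (fully open), set as the call begins (left out, the last holds). The fingers move at their own pace and stop on an object; the grip force is fixed at half the most. Time passes only in rows, so rows that do not move let the fingers close. It gives the time, the measured TCP pose, the force and the opening at its end, in the units of the state.
- bot.read_state(): the state, without advancing time (a new reading comes with each control period).
- vision.capture(name): name is "scene" or "top" or "wrist"; returns a dict with "pixels" (384x512x3 uint8, blue, green, red), "fx", "fy", "cx", "cy" (pixels), "extrinsics" (4x4, takes a point from camera to world coordinates). Camera axes: x right, y down, z forward; pixel columns grow to the right and rows downward; lengths in m; the calibration is good to about 2 mm. A picture is of the moment at which its call begins. There is no depth.
- bot.hand_in(): hands the job in, once; it reports no verdict.
Trained networks look in a picture, given as the dict that the camera call returned (one of the last four; its "shot" number tells which), for a name from the list of things; names that differ only in an ending like _2 or _b are one class to them, and where a whole thing is asked for, a point or a joint stands for the part that bears it (a point fixed in the world has none). Each returns a list of dicts, best first, with "confidence" (0 to 1); they miss things now and then, are a little off and sometimes report something else, mostly with a low value. They report only what shows in the picture. A call takes as long as a camera call.
- nets.look_for(picture, query): "at" ([column, row] as shares, 0 to 1, of the picture: columns of its width, rows of its height, amid what is visible of it).
- nets.masks_of(picture, query): "region" (384x512 bool, what is visible of it) and "at" ([column, row] as shares, 0 to 1, of the picture: columns of its width, rows of its height, amid what is visible of it).
The state is a dict: "time_s": time; "joint_positions": joint angles; "qvel": joint speeds; "tau": joint torques, N m; "position": TCP position; "tcp_rot": TCP orientation; "force": force on the tool from outside, world axes, zero at the start; "moment": the same for the moment, N m; "opening": opening from 0.0 (shut) to 1.0 (fully open).
Only numpy, scipy, OpenCV 4.12 (cv2) and the standard library are available. Lean on these libraries where they do the work, as an engineer would, in place of code of your own. Each camera call takes 0.05 s, during which the arm holds its last target.

## Working session

There is one attempt and no reset: what is moved stays moved. The work goes in short steps, Python scripts to look and compute and a tool call to move; the robot and the scene stay as the last step left them, time stands still between calls to the robot, and variables do not carry over. Pictures are saved under pics/ and viewed, and the job is handed in when it is done.

Besides the shell and the picture viewer there is one more tool, called after "Call:" as name([rows], argument=value, ...), one row to a line, values as JSON. play_rows: Moves the arm, as the interface text tells. Shift numbers are shares of 0.8 m and turn numbers shares of 60 degrees, none past 1 either way. Its arguments: {"type":"object","properties":{"series":{"type":"array"},"gripper":{"type":"number"}},"required":["series"]}

```bash
ls; mkdir -p pics; python3 - <<'E'
from rig import bot, vision, nets
import cv2
s=bot.read_state();print(s['time_s'],s['position'],s['tcp_rot'],s['opening'],s['force'],bot.tips_ahead)
for n in ['scene','top','wrist']:
    p=vision.capture(n);cv2.imwrite(f'pics/{n}0.png',p['pixels']);print(n,p['fx'],p['fy'],p['cx'],p['cy'],p['extrinsics'],p.keys())
print(bot.read_state()['time_s'])
E
```

```text
pics
0.0 [0.26345468 0.56613226 0.29126648] [[ 4.22111856e-01  9.06542898e-01 -1.24710903e-03]
 [ 9.06541306e-01 -4.22113514e-01 -1.74389504e-03]
 [-2.10733724e-03 -3.94437076e-04 -9.99997702e-01]] 1.0035212636483877 [ 0.24129847 -0.47031393  0.2358243 ] 0.0697
scene 366.778297092561 366.778297092561 261.78338365055936 192.97885535361397 [[ 0.39177554 -0.65983699  0.64119192 -0.00556108]
 [-0.91992236 -0.26883604  0.28542955 -0.10929676]
 [-0.01596147 -0.7016711  -0.71232219  0.69249444]
 [ 0.          0.          0.          1.        ]] dict_keys(['pixels', 'fx', 'fy', 'cx', 'cy', 'extrinsics', 'shot'])
top 397.86538150505254 397.86538150505254 257.7607748711442 185.43382581924303 [[-0.0104738  -0.98150703  0.19113935  0.36553616]
 [-0.99991938  0.01165277  0.00504511  0.14450088]
 [-0.00717912 -0.1910711  -0.98154994  1.00560935]
 [ 0.          0.          0.          1.        ]] dict_keys(['pixels', 'fx', 'fy', 'cx', 'cy', 'extrinsics', 'shot'])
wrist 309.7595092305119 309.7595092305119 254.28538384594464 192.2098225266607 [[ 4.22024229e-01  8.73911257e-01  2.41194247e-01  1.97656155e-01]
 [ 9.06584531e-01 -4.06871734e-01 -1.12070871e-01  5.97043686e-01]
 [ 1.95125436e-04  2.65959596e-01 -9.63984157e-01  3.83928100e-01]
 [ 0.00000000e+00  0.00000000e+00  0.00000000e+00  1.00000000e+00]] dict_keys(['pixels', 'fx', 'fy', 'cx', 'cy', 'extrinsics', 'shot'])
0.15
```

View pics/scene0.png

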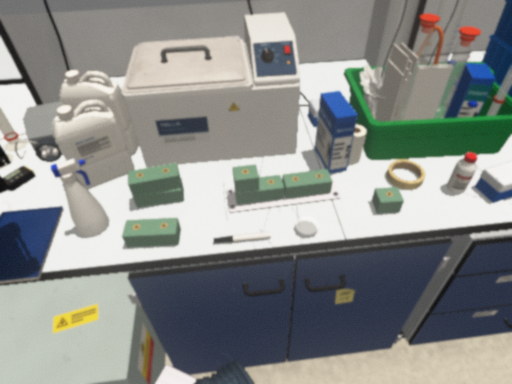

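View pics/top0.png

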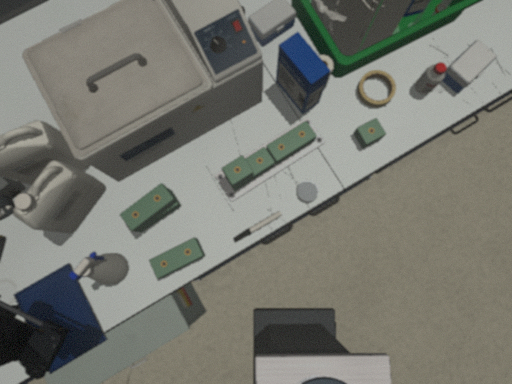

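View pics/wrist0.png

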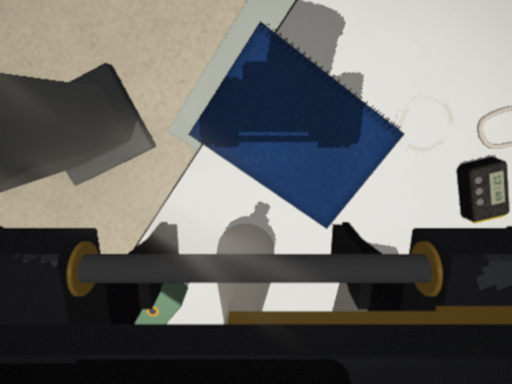

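```bash
cat > h.py <<'E'
import numpy as np, cv2, json
from rig import bot, vision, nets
def proj(p,X):
    X=np.atleast_2d(X);E=p['extrinsics'];c=(X-E[:3,3])@E[:3,:3]
    return np.c_[c[:,0]/c[:,2]*p['fx']+p['cx'],c[:,1]/c[:,2]*p['fy']+p['cy']]
def ray(p,uv):
    E=p['extrinsics'];d=E[:3,:3]@np.array([(uv[0]-p['cx'])/p['fx'],(uv[1]-p['cy'])/p['fy'],1]);return E[:3,3],d/np.linalg.norm(d)
def onz(p,uv,z):
    o,d=ray(p,uv);return o+d*(z-o[2])/d[2]
def tri(obs):
    A=np.zeros((3,3));b=np.zeros(3)
    for p,uv in obs:
        o,d=ray(p,uv);M=np.eye(3)-np.outer(d,d);A+=M;b+=M@o
    X=np.linalg.solve(A,b);return X,[np.linalg.norm(proj(p,X)[0]-uv) for p,uv in obs]
E
python3 - <<'E'
from h import *
ps={n:vision.capture(n) for n in ['scene','top']}
for n,p in ps.items():
    for q in ['brick_a','half_brick','wall_base','marker','petri_dish']:
        ms=nets.masks_of(p,q)
        print(n,q,[(round(m['confidence'],2),[round(m['at'][0]*512),round(m['at'][1]*384)],int(m['region'].sum())) for m in ms][:6])
    im=p['pixels'].astype(float)
    hsv=cv2.cvtColor(p['pixels'],cv2.COLOR_BGR2HSV)
    # saturation of orange
    r=im[:,:,2]-im[:,:,1]
    m=(r>15).astype(np.uint8)
    k,l,st,ce=cv2.connectedComponentsWithStats(m)
    for i in range(1,k):
        if 2<=st[i,4]<60:
            w=r*(l==i);ys,xs=np.nonzero(l==i);ww=w[ys,xs]
            print('  ',n,(xs@ww/ww.sum()).round(2),(ys@ww/ww.sum()).round(2),st[i,4])
a=ps['top']['pixels'][100:290,110:400];cv2.imwrite('pics/topc.png',cv2.resize(a,None,fx=2.7,fy=2.7,interpolation=2))
a=ps['scene']['pixels'][140:260,110:420];cv2.imwrite('pics/scenec.png',cv2.resize(a,None,fx=2.5,fy=2.5,interpolation=2))
E
```

```text
scene brick_a [(0.88, [152, 231], 1508), (0.84, [159, 194], 593), (0.66, [155, 180], 1316)]
scene half_brick [(0.88, [385, 199], 722)]
scene wall_base [(0.75, [274, 188], 3719)]
scene marker []
scene petri_dish [(0.58, [306, 225], 412)]
   scene 288.16 61.94 10
   scene 498.28 100.34 57
   scene 233.74 107.51 26
   scene 356.86 129.64 8
   scene 165.55 169.76 8
   scene 245.04 171.19 13
   scene 139.46 174.53 8
   scene 318.53 175.65 6
   scene 294.98 178.38 8
   scene 270.51 181.51 8
   scene 388.96 193.53 10
   scene 135.83 226.46 18
   scene 163.66 225.01 15
top brick_a [(0.7, [175, 257], 1206), (0.58, [148, 207], 1297), (0.5, [166, 213], 319)]
top half_brick [(0.97, [367, 133], 584)]
top wall_base [(0.8, [266, 162], 3699)]
top marker [(0.85, [257, 230], 329), (0.16, [267, 161], 3497)]
top petri_dish [(0.74, [305, 191], 358)]
   top 436.44 10.25 5
   top 243.55 41.33 9
   top 371.0 72.5 2
   top 384.33 73.67 3
   top 392.0 83.5 2
   top 392.67 86.67 3
   top 393.0 89.98 3
   top 391.67 93.0 3
   top 385.5 100.5 2
   top 375.52 102.0 2
   top 370.31 129.01 6
   top 301.46 133.55 13
   top 281.82 147.4 5
   top 258.85 158.82 6
   top 259.66 161.66 3
   top 237.08 168.86 14
   top 156.53 196.0 2
   top 157.11 198.88 8
   top 135.62 212.63 5
   top 133.74 215.24 4
   top 187.4 249.95 8
   top 187.47 253.19 5
   top 162.94 263.53 11
   top 186.25 295.96 49
```

View pics/topc.png

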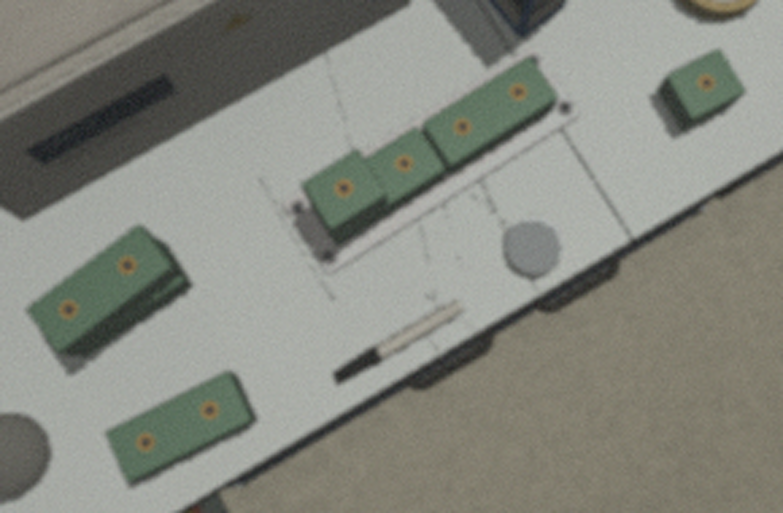

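View pics/scenec.png

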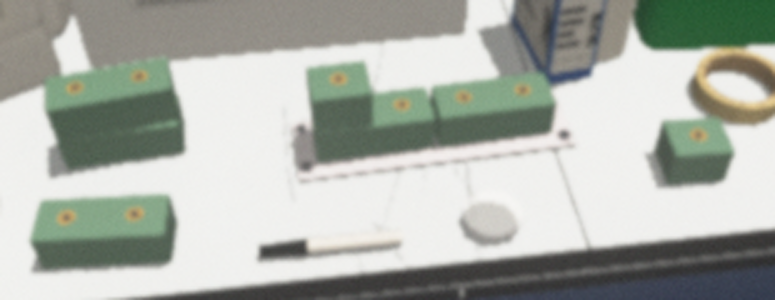

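```bash
cat >> h.py <<'E'
def insert(p,uv,rad=5):
    im=cv2.GaussianBlur(p['pixels'].astype(np.float32),(0,0),1.0);r=im[:,:,2]-im[:,:,1]
    u,v=uv
    for _ in range(8):
        Y,X=np.mgrid[int(round(v))-rad-2:int(round(v))+rad+3,int(round(u))-rad-2:int(round(u))+rad+3]
        d2=(X-u)**2+(Y-v)**2;W=r[Y,X];bg=np.percentile(W[d2<(rad+1)**2],30)
        W=np.clip(W-bg-3,0,None)*(d2<rad**2);u,v=(W*X).sum()/W.sum(),(W*Y).sum()/W.sum()
    return np.array([u,v])
E
python3 - <<'E'
from h import *
S=vision.capture('scene');T=vision.capture('top')
L=dict(b1=((139.5,174.5),(134.5,214)),b2=((165.5,169.8),(157,198)),c1=((135.8,226.5),(163,263.5)),c2=((163.7,225),(187.4,251.5)),
h=((389,193.5),(370.5,129.5)),w0=((245,171.2),(237,169)),w1=((270.5,181.5),(259,160)),w2=((295,178.4),(281.5,147)),w3=((318.5,175.6),(301.5,133.5)))
R={}
for k,(s,t) in L.items():
    X,e=tri([(S,insert(S,s)),(T,insert(T,t))]);R[k]=X;print(k,(X*1000).round(1),np.round(e,2), insert(T,t).round(1))
def ang(a,b):d=R[b]-R[a];return np.degrees(np.arctan2(d[1],d[0])),np.linalg.norm(d)
print(ang('b2','b1'),ang('c2','c1'),ang('w3','w0'),ang('w3','w2'),ang('w3','w1'))
E
```

```text
b1 [479.7 433.   92.4] [0.43 0.45] [134.9 214.2]
b2 [517.6 383.6  92.7] [0.55 0.58] [156.7 197.8]
c1 [367.5 373.8  47.5] [0.51 0.48] [163.4 263.4]
c2 [394.9 318.1  47.1] [0.56 0.53] [187.2 251.4]
h [ 691.7 -138.8   46. ] [0.46 0.45] [371.1 130. ]
w0 [582.2 196.8  97.8] [0.41 0.42] [236.9 169.2]
w1 [615.3 144.   53.3] [0.43 0.44] [259.3 160.1]
w2 [649.2  90.   53.4] [0.41 0.42] [280.9 146.5]
w3 [682.4  37.8  52.8] [0.4  0.41] [301.5 133.6]
(np.float64(127.4611058470022), np.float64(0.06222374420783436)) (np.float64(116.16347554728257), np.float64(0.062047941719967)) (np.float64(122.22305672613875), np.float64(0.19322627352467509)) (np.float64(122.42785136323731), np.float64(0.06190250644678792)) (np.float64(122.27113711113944), np.float64(0.12563360209693042))
```

```bash
python3 - <<'E'
from h import *
S=vision.capture('scene');T=vision.capture('top')
C=np.array([632.25,117]);ex=np.array([.845,.534]);ey=np.array([-.534,.845])
def w(P): d=P[:2]*1000-C;return (d@ex).round(0),(d@ey).round(0)
for n,p,uv in [('bathT',T,(118,180)),('bathT2',T,(262,100)),('bathS',S,(150,165)),('bathS2',S,(297,150)),('boxS',S,(332,170)),('boxS2',S,(316,150)),('boxT',T,(305,115)),('boxT',T,(278,86)),('dish',T,(306,192)),('pen1',T,(236,239)),('pen2',T,(280,213))]:
    P=onz(p,uv,0);print(n,(P*1000).round(0),w(P))
print('b',w(np.array([.4987,.4083])),'c',w(np.array([.381,.346])),'h',w(np.array([.6917,-.1388])))
a=S['pixels'][130:215,220:420];cv2.imwrite('pics/s2.png',cv2.resize(a,None,fx=4,fy=4,interpolation=2))
a=T['pixels'][70:180,210:400];cv2.imwrite('pics/t2.png',cv2.resize(a,None,fx=4,fy=4,interpolation=2))
E
```

```text
bathT [580. 511.   0.] (np.float64(166.0), np.float64(361.0))
bathT2 [795. 136.   0.] (np.float64(148.0), np.float64(-71.0))
bathS [600. 512.   0.] (np.float64(184.0), np.float64(350.0))
bathS2 [823. 141.   0.] (np.float64(175.0), np.float64(-82.0))
boxS [776.  21.   0.] (np.float64(70.0), np.float64(-158.0))
boxS2 [845.  89.   0.] (np.float64(164.0), np.float64(-137.0))
boxT [751.  22.   0.] (np.float64(50.0), np.float64(-144.0))
boxT [835.  92.   0.] (np.float64(158.0), np.float64(-129.0))
dish [543.  26.   0.] (np.float64(-124.0), np.float64(-29.0))
pen1 [425. 206.   0.] (np.float64(-128.0), np.float64(186.0))
pen2 [489.  94.   0.] (np.float64(-133.0), np.float64(57.0))
b (np.float64(43.0), np.float64(317.0)) c (np.float64(-90.0), np.float64(328.0)) h (np.float64(-86.0), np.float64(-248.0))
```

View pics/s2.png

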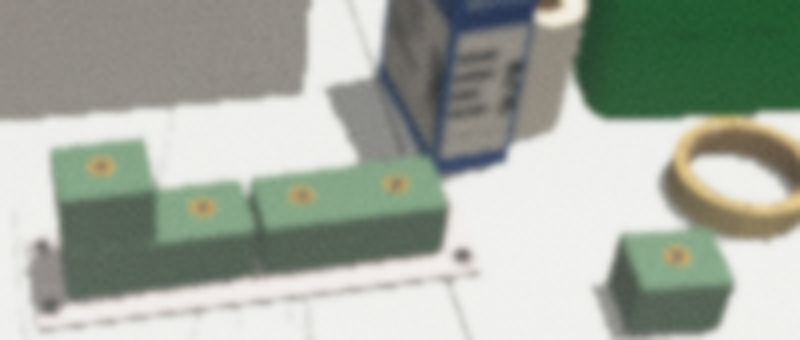

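View pics/t2.png

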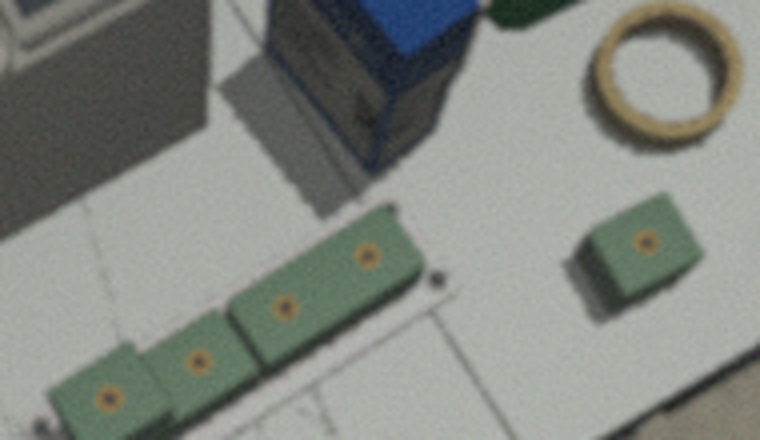

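Call:
play_rows([
  {"tx": 0.026,"ty": -0.049,"tz": -0.003,"turn": -0.093},
  {"tx": 0.026,"ty": -0.049,"tz": -0.003,"turn": -0.093},
  {"tx": 0.026,"ty": -0.049,"tz": -0.003,"turn": -0.093},
  {"tx": 0.026,"ty": -0.049,"tz": -0.003,"turn": -0.093},
  {"tx": 0.026,"ty": -0.049,"tz": -0.003,"turn": -0.093},
  {"tx": 0.026,"ty": -0.049,"tz": -0.003,"turn": -0.093},
  {"tx": 0.026,"ty": -0.049,"tz": -0.003,"turn": -0.09},
  {},
  {},
], gripper=1)

```text
invalid input
```

```bash
cat >> h.py <<'E'
def cap(n,f):
    p=vision.capture(n);cv2.imwrite(f'pics/{f}.png',p['pixels']);np.save(f'pics/{f}.npy',p,allow_pickle=True);return p
def load(f): return np.load(f'pics/{f}.npy',allow_pickle=True).item()
def st():
    s=bot.read_state();R=s['tcp_rot'];print('t',s['time_s'],'pos',(s['position']*1000).round(1) if hasattr(s['position'],'round') else s['position'],'yaw',np.degrees(np.arctan2(R[1][0],R[0][0])).round(2),'F',np.round(s['force'],1),'open',round(s['opening'],3));return s
E
python3 - <<'E'
from h import *
st();p=cap('wrist','w1');print(p['extrinsics'])
E
```

```text
t 0.95 pos [263.8 566.6 292.3] yaw 65.03 F [-0.2 -0.3 -0.4] open 1.001
[[ 0.4220271   0.87360806  0.24228513  0.19784404]
 [ 0.90658069 -0.40730687 -0.11051053  0.59731219]
 [ 0.00214151  0.26628945 -0.96389073  0.38480046]
 [ 0.          0.          0.          1.        ]]
```

View pics/w1.png

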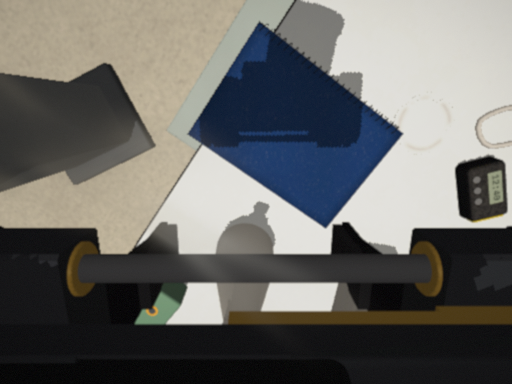

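Call:
play_rows([
  {"tx": 0.026,"ty": -0.049,"tz": -0.003,"turn": -0.093},
  {"tx": 0.026,"ty": -0.049,"tz": -0.003,"turn": -0.093},
  {"tx": 0.026,"ty": -0.049,"tz": -0.003,"turn": -0.093},
  {"tx": 0.026,"ty": -0.049,"tz": -0.003,"turn": -0.093},
  {"tx": 0.026,"ty": -0.049,"tz": -0.003,"turn": -0.093},
  {"tx": 0.026,"ty": -0.049,"tz": -0.003,"turn": -0.093},
  {"tx": 0.026,"ty": -0.049,"tz": -0.003,"turn": -0.09},
  {"tx": 0,"ty": 0,"tz": 0,"turn": 0},
  {"tx": 0,"ty": 0,"tz": 0,"turn": 0},
], gripper=1)

```text
time_s: 1.9
position: [0.4099, 0.2915, 0.2756]
tcp_rot: [[0.899, 0.439, -0.0], [0.439, -0.899, 0.001], [0.0, -0.001, -1.0]]
force: [0.3, -0.6, 0.5]
opening: 0.998
```

```bash
python3 - <<'E'
from h import *
st();p=cap('wrist','w2')
E
```

```text
t 1.9 pos [409.9 291.5 275.6] yaw 26.02 F [ 0.3 -0.6  0.5] open 0.998
```

View pics/w2.png

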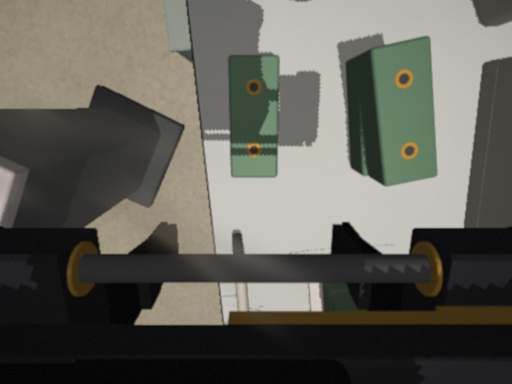

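```bash
python3 - <<'E'
from h import *
p=load('w2');
def q(a,b,z):
    A,B=[onz(p,insert(p,x,8),z)*1000 for x in (a,b)]
    d=A-B;print(insert(p,a,8).round(1),insert(p,b,8).round(1),A.round(1),B.round(1),'mid',((A+B)/2).round(1),'len',np.hypot(d[0],d[1]).round(1),'yaw',(np.degrees(np.arctan2(d[1],d[0]))-90).round(2))
for z in(.045,.047):q((254,87),(254,150),z)
for z in (.09,.092):q((404,79),(409,151),z)
S=load('w2');E=S['extrinsics'];R=bot.read_state();print(np.array(R['tcp_rot']).T@(E[:3,3]-R['position']),(np.array(R['tcp_rot']).T@E[:3,:3]).round(4))
E
```

```text
[253.4  86.5] [253.6 148. ] [369.1 374.5  45. ] [395.8 320.   45. ] mid [382.5 347.3  45. ] len 60.7 yaw 26.16
[253.4  86.5] [253.6 148. ] [369.1 374.4  47. ] [395.7 320.2  47. ] mid [382.4 347.3  47. ] len 60.4 yaw 26.16
[400.7  81.7] [408.7 150.1] [481.  430.4  90. ] [519.5 384.6  90. ] mid [500.2 407.5  90. ] len 59.9 yaw 40.08
[400.7  81.7] [408.7 150.1] [480.2 429.9  92. ] [518.5 384.4  92. ] mid [499.3 407.1  92. ] len 59.4 yaw 40.08
[ 0.00032028 -0.07177442 -0.09252671] [[ 1.     -0.0023  0.0011]
 [ 0.0019  0.9642  0.2651]
 [-0.0016 -0.2651  0.9642]]
```

Call:
play_rows([
  {"tx": -0.0175,"ty": 0.0347,"tz": -0.0375,"turn": 0},
  {"tx": -0.0175,"ty": 0.0347,"tz": -0.0375,"turn": 0},
  {"tx": 0,"ty": 0,"tz": -0.05,"turn": 0},
  {"tx": 0,"ty": 0,"tz": -0.05,"turn": 0},
  {"tx": 0,"ty": 0,"tz": -0.042,"turn": 0},
  {"tx": 0,"ty": 0,"tz": -0.03,"turn": 0},
  {"tx": 0,"ty": 0,"tz": 0,"turn": 0},
])

```text
time_s: 2.65
position: [0.3787, 0.3483, 0.075]
tcp_rot: [[0.896, 0.444, -0.006], [0.444, -0.896, -0.003], [-0.007, 0.0, -1.0]]
force: [0.1, 1.4, -0.8]
opening: 1.002
```

Call:
play_rows([
  {"tx": 0,"ty": 0,"tz": 0,"turn": 0},
  {"tx": 0,"ty": 0,"tz": 0,"turn": 0},
  {"tx": 0,"ty": 0,"tz": 0,"turn": 0},
  {"tx": 0,"ty": 0,"tz": 0,"turn": 0},
  {"tx": 0,"ty": 0,"tz": 0,"turn": 0},
  {"tx": 0,"ty": 0,"tz": 0,"turn": 0},
], gripper=0)

```text
time_s: 3.25
position: [0.3817, 0.3477, 0.0785]
tcp_rot: [[0.898, 0.44, 0.001], [0.44, -0.898, 0.001], [0.001, -0.0, -1.0]]
force: [0.6, 0.7, 3.0]
opening: 0.572
```

```bash
python3 - <<'E'
from h import *
st();p=cap('wrist','w3')
E
```

```text
t 3.25 pos [381.7 347.7  78.5] yaw 26.13 F [0.6 0.7 3. ] open 0.572
```

View pics/w3.png

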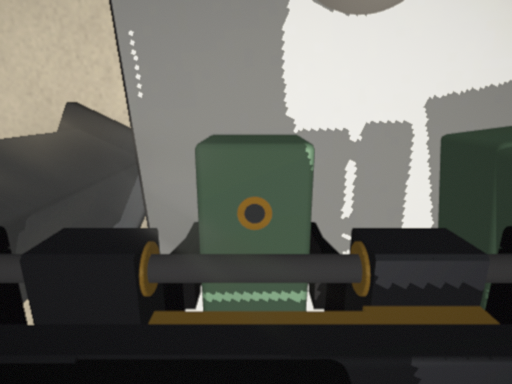

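```bash
cat >> h.py <<'E'
RC=np.array([[1,-.0023,.0011],[.0019,.9642,.2651],[-.0016,-.2651,.9642]]);TC=np.array([.0003,-.0718,-.0925])
def tool_pt(p,uv,zt):
    "point in the tool frame where ray meets tool plane z=zt"
    d=RC@np.array([(uv[0]-p['cx'])/p['fx'],(uv[1]-p['cy'])/p['fy'],1]);return TC+d*(zt-TC[2])/d[2]
E
python3 - <<'E'
from h import *
p=load('w3');u=insert(p,(254.5,213),20);print(u)
for z in(.0315,.0335,.035):print(z,(tool_pt(p,u,z)*1000).round(1),(tool_pt(p,(254.5,213),z)*1000).round(1),(tool_pt(p,(254,137),z)*1000).round(1))
E
```

```text
[254.24949344 212.56888484]
0.0315 [  0.4 -28.8  31.5] [  0.5 -28.6  31.5] [  0.4 -60.4  31.5]
0.0335 [  0.4 -28.1  33.5] [  0.5 -27.9  33.5] [  0.4 -60.2  33.5]
0.035 [  0.4 -27.6  35. ] [  0.5 -27.4  35. ] [  0.4 -60.   35. ]
```

Call:
play_rows([
  {"tx": 0,"ty": 0,"tz": 0.05,"turn": 0},
  {"tx": 0,"ty": 0,"tz": 0.05,"turn": 0},
  {"tx": 0.039,"ty": -0.036,"tz": 0.009,"turn": 0.013},
  {"tx": 0.039,"ty": -0.036,"tz": 0.009,"turn": 0.013},
  {"tx": 0.039,"ty": -0.036,"tz": 0.009,"turn": 0.013},
  {"tx": 0.039,"ty": -0.036,"tz": 0.009,"turn": 0.013},
  {"tx": 0.039,"ty": -0.036,"tz": 0.009,"turn": 0.013},
  {"tx": 0.039,"ty": -0.036,"tz": 0.009,"turn": 0.013},
  {"tx": 0.039,"ty": -0.036,"tz": 0.009,"turn": 0.013},
  {"tx": 0.039,"ty": -0.036,"tz": 0.007,"turn": 0.013},
])

```text
time_s: 4.3
position: [0.6313, 0.1157, 0.2133]
tcp_rot: [[0.844, 0.536, -0.002], [0.536, -0.844, 0.0], [-0.002, -0.001, -1.0]]
force: [0.7, 1.0, -2.9]
opening: 0.574
```

Call:
play_rows([
  {"tx": 0,"ty": 0,"tz": 0,"turn": 0},
  {"tx": 0,"ty": 0,"tz": 0,"turn": 0},
  {"tx": 0,"ty": 0,"tz": 0,"turn": 0},
])

```text
time_s: 4.6
position: [0.6292, 0.1177, 0.2126]
tcp_rot: [[0.844, 0.536, -0.004], [0.536, -0.844, 0.0], [-0.003, -0.002, -1.0]]
force: [-0.5, 0.3, -2.8]
opening: 0.573
```

```bash
python3 - <<'E'
from h import *
st();p=cap('wrist','w4')
E
```

```text
t 4.6 pos [629.2 117.7 212.6] yaw 32.39 F [-0.5  0.3 -2.8] open 0.573
```

View pics/w4.png

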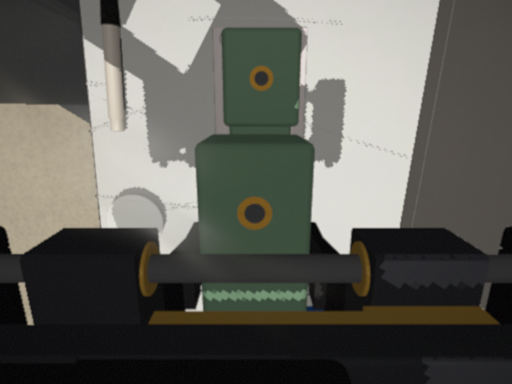

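```bash
python3 - <<'E'
from h import *
p=load('w4')
g=p['pixels'];cv2.imwrite('pics/w4c.png',cv2.resize(g[10:160,180:340],None,fx=4,fy=4,interpolation=2))
z=.1166
for n,uv in dict(ins=insert(p,(261,78),14),TL=(222,29),TR=(299,29),BL=(224,125),BR=(299,125)).items():print(n,np.round(uv,1),(tool_pt(p,uv,z)*1000).round(1))
u=insert(p,(254.5,213),20);print(u,tool_pt(p,u,.0335)*1000)
E
```

```text
ins [260.9  77.8] [  4.9 -89.7 116.6]
TL [222  29] [ -19.  -117.8  116.6]
TR [299  29] [  28.1 -117.8  116.6]
BL [224 125] [-19.4 -60.4 116.6]
BR [299 125] [ 30.2 -60.3 116.6]
[254.27804258 212.46227436] [  0.42321295 -28.13422177  33.5       ]
```

View pics/w4c.png

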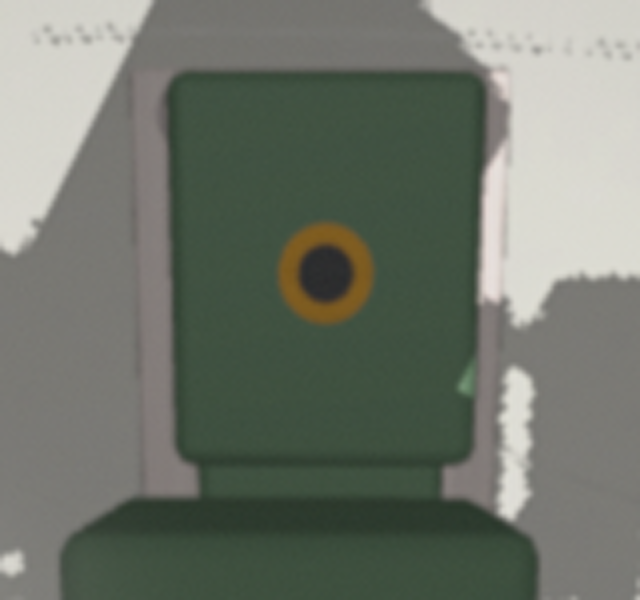

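Call:
play_rows([
  {"tx": 0.009,"ty": -0.003,"tz": 0,"turn": 0},
  {"tx": 0,"ty": 0,"tz": -0.035,"turn": 0},
  {"tx": 0,"ty": 0,"tz": -0.035,"turn": 0},
  {"tx": 0,"ty": 0,"tz": -0.026,"turn": 0},
  {"tx": 0,"ty": 0,"tz": 0,"turn": 0},
  {"tx": 0,"ty": 0,"tz": 0,"turn": 0},
])

```text
time_s: 5.25
position: [0.6383, 0.1154, 0.137]
tcp_rot: [[0.844, 0.536, -0.0], [0.536, -0.844, -0.0], [-0.0, -0.0, -1.0]]
force: [-0.2, -0.5, -2.6]
opening: 0.574
```

```bash
python3 - <<'E'
from h import *
st();p=cap('wrist','w5')
g=p['pixels'];cv2.imwrite('pics/w5c.png',cv2.resize(g[0:230,160:360],None,fx=2.6,fy=2.6,interpolation=2))
E
```

```text
t 5.25 pos [638.3 115.4 137. ] yaw 32.44 F [-0.2 -0.5 -2.6] open 0.574
```

View pics/w5c.png

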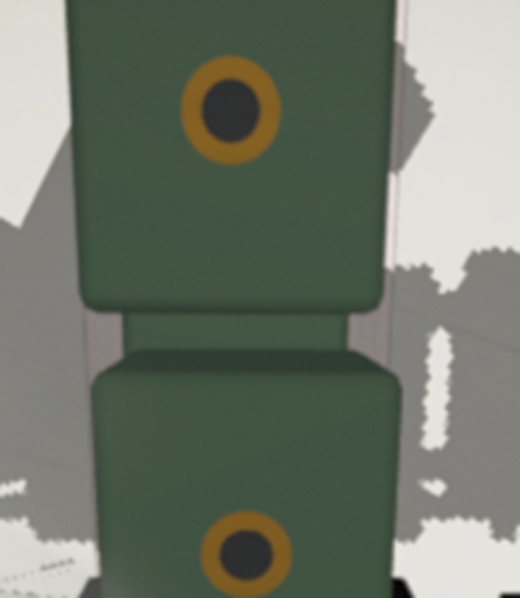

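```bash
python3 - <<'E'
from h import *
p=load('w5')
f=lambda c,z,n:print(n,(tool_pt(p,(160+c[0]/2.6,c[1]/2.6),z)*1000).round(1))
for z in(.041,.039):
  f((231,109),z,'ins');f((80,310),z,'L');f((383,310),z,'R');f((68,20),z,'L');f((394,20),z,'R')
f((246,555),.0335,'hins');f((93,378),.0335,'hL');f((401,378),.0335,'hR');f((98,590),.0335,'hL');f((395,590),.0335,'hR')
E
```

```text
ins [ -1.6 -96.6  41. ]
L [-26.1 -66.9  41. ]
R [ 22.8 -66.8  41. ]
L [ -25.6 -108.6   41. ]
R [  22.6 -108.6   41. ]
ins [ -1.5 -96.2  39. ]
L [-25.7 -67.   39. ]
R [ 22.4 -66.9  39. ]
L [ -25.2 -108.1   39. ]
R [  22.3 -108.    39. ]
hins [  0.6 -27.7  33.5]
hL [-23.2 -56.9  33.5]
hR [ 24.8 -56.8  33.5]
hL [-24.2 -21.5  33.5]
hR [ 25.5 -21.4  33.5]
```

Call:
play_rows([
  {"tx": -0.0057,"ty": 0.0038,"tz": 0,"turn": 0},
  {"tx": 0,"ty": 0,"tz": 0,"turn": 0},
  {"tx": 0,"ty": 0,"tz": -0.005,"turn": 0},
  {"tx": 0,"ty": 0,"tz": -0.0035,"turn": 0},
  {"tx": 0,"ty": 0,"tz": 0,"turn": 0},
  {"tx": 0,"ty": 0,"tz": 0,"turn": 0},
])

```text
time_s: 5.9
position: [0.6336, 0.1179, 0.13]
tcp_rot: [[0.844, 0.536, -0.0], [0.536, -0.844, -0.0], [-0.0, -0.0, -1.0]]
force: [-0.2, 0.1, -3.6]
opening: 0.57
```

```bash
python3 - <<'E'
from h import *
st();p=cap('wrist','w6')
g=p['pixels'];cv2.imwrite('pics/w6c.png',cv2.resize(g[0:230,160:360],None,fx=2.6,fy=2.6,interpolation=2))
E
```

```text
t 5.9 pos [633.6 117.9 130. ] yaw 32.39 F [-0.2  0.1 -3.6] open 0.57
```

View pics/w6c.png

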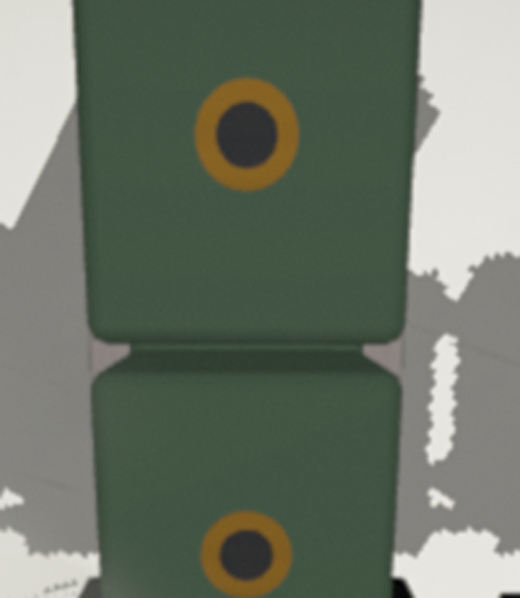

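```bash
python3 - <<'E'
from h import *
p=load('w6')
f=lambda c,z,n:print(n,(tool_pt(p,(160+c[0]/2.6,c[1]/2.6),z)*1000).round(1))
f((247,135),.034,'ins');f((92,342),.034,'L');f((405,342),.034,'R')
f((246,555),.0335,'hins');f((93,378),.0335,'hL');f((401,378),.0335,'hR')
E
```

```text
ins [  0.8 -91.8  34. ]
L [-23.2 -62.4  34. ]
R [ 25.2 -62.3  34. ]
hins [  0.6 -27.7  33.5]
hL [-23.2 -56.9  33.5]
hR [ 24.8 -56.8  33.5]
```

Call:
play_rows([
  {"tx": -0.0002,"ty": 0.0003,"tz": -0.0012,"turn": 0},
  {"tx": 0,"ty": 0,"tz": -0.0005,"turn": 0},
  {"tx": 0,"ty": 0,"tz": 0,"turn": 0},
])

```text
time_s: 6.25
position: [0.6338, 0.118, 0.1296]
tcp_rot: [[0.844, 0.536, 0.001], [0.536, -0.844, -0.0], [0.001, 0.001, -1.0]]
force: [-0.8, -1.8, 1.5]
opening: 0.573
```

```bash
python3 - <<'E'
from h import *
st()
E
```

```text
t 6.25 pos [633.8 118.  129.6] yaw 32.39 F [-0.8 -1.8  1.5] open 0.573
```

Call:
play_rows([
  {"tx": 0,"ty": 0,"tz": 0,"turn": 0},
  {"tx": 0,"ty": 0,"tz": 0,"turn": 0},
  {"tx": 0,"ty": 0,"tz": 0,"turn": 0},
  {"tx": 0,"ty": 0,"tz": 0,"turn": 0},
  {"tx": 0,"ty": 0,"tz": 0.02,"turn": 0},
  {"tx": 0,"ty": 0,"tz": 0.05,"turn": 0},
  {"tx": 0,"ty": 0,"tz": 0.05,"turn": 0},
  {"tx": -0.0475,"ty": -0.03,"tz": 0.015,"turn": 0},
  {"tx": -0.0475,"ty": -0.03,"tz": 0.015,"turn": 0},
], gripper=1)

```text
time_s: 7.15
position: [0.5581, 0.07, 0.2517]
tcp_rot: [[0.843, 0.537, 0.005], [0.537, -0.843, -0.001], [0.004, 0.003, -1.0]]
force: [-0.5, 0.0, -0.3]
opening: 1.0
```

Call:
play_rows([
  {"tx": 0.03,"ty": -0.046,"tz": 0,"turn": 0},
  {"tx": 0.03,"ty": -0.046,"tz": 0,"turn": 0},
  {"tx": 0.03,"ty": -0.046,"tz": 0,"turn": 0},
  {"tx": 0.03,"ty": -0.046,"tz": 0,"turn": 0},
  {"tx": 0.03,"ty": -0.046,"tz": 0,"turn": 0},
  {"tx": 0.03,"ty": -0.046,"tz": 0,"turn": 0},
  {"tx": 0.03,"ty": -0.046,"tz": 0,"turn": 0},
  {"tx": 0,"ty": 0,"tz": 0,"turn": 0},
  {"tx": 0,"ty": 0,"tz": 0,"turn": 0},
])

```text
time_s: 8.05
position: [0.7254, -0.1884, 0.2493]
tcp_rot: [[0.845, 0.534, 0.0], [0.534, -0.845, 0.001], [0.0, -0.0, -1.0]]
force: [0.2, 0.6, -0.3]
opening: 0.997
```

```bash
python3 - <<'E'
from h import *
st();p=cap('wrist','w7')
E
```

```text
t 8.05 pos [ 725.4 -188.4  249.3] yaw 32.29 F [ 0.2  0.6 -0.3] open 0.997
```

View pics/w7.png

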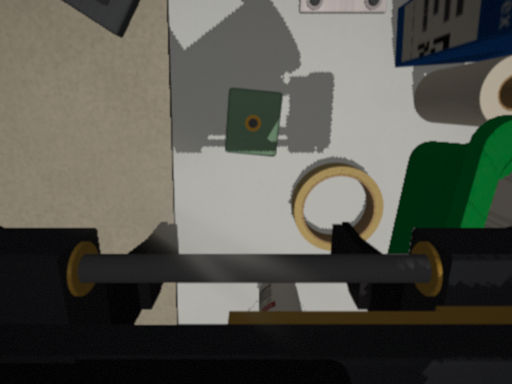

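```bash
python3 - <<'E'
from h import *
p=load('w7');g=p['pixels'];cv2.imwrite('pics/w7c.png',cv2.resize(g[70:170,200:310],None,fx=5,fy=5,interpolation=2))
E
```

```text
(no output)
```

View pics/w7c.png

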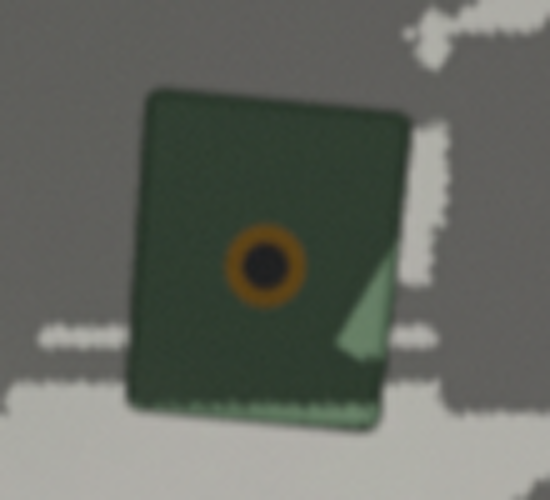

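```bash
python3 - <<'E'
from h import *
p=load('w7');z=.2493-.045
P={n:tool_pt(p,(200+c[0]/5,70+c[1]/5),z)*1000 for n,c in dict(TL=(147,90),TR=(411,113),BR=(379,431),BL=(127,405),I=(266,265)).items()}
for n in P:print(n,P[n].round(1))
a=lambda d:np.degrees(np.arctan2(d[1],d[0]))
print('c',sum(P[k] for k in('TL','TR','BR','BL'))/4,a(P['TR']-P['TL']),a(P['BR']-P['BL']),a(P['BL']-P['TL'])-90,a(P['BR']-P['TR'])-90)
print(np.linalg.norm(P['TR']-P['TL']),np.linalg.norm(P['BR']-P['TR']))
E
```

```text
TL [-21.8 -88.5 204.3]
TR [ 26.3 -84.5 204.3]
BR [ 21.4 -26.1 204.3]
BL [-27.  -31.2 204.3]
I [-2.000e-01 -5.740e+01  2.043e+02]
c [ -0.25923535 -57.58837101 204.3       ] 4.840365361230008 6.030627386902406 5.149170406583423 4.782698987357875
48.28770391392319 58.557832643094315
```

Call:
play_rows([
  {"tx": -0.0225,"ty": 0.0357,"tz": -0.03,"turn": -0.043},
  {"tx": -0.0225,"ty": 0.0357,"tz": -0.03,"turn": -0.042},
  {"tx": 0,"ty": 0,"tz": -0.05,"turn": 0},
  {"tx": 0,"ty": 0,"tz": -0.05,"turn": 0},
  {"tx": 0,"ty": 0,"tz": -0.034,"turn": 0},
  {"tx": 0,"ty": 0,"tz": -0.02,"turn": 0},
  {"tx": 0,"ty": 0,"tz": 0,"turn": 0},
])

```text
time_s: 8.8
position: [0.6877, -0.1284, 0.0758]
tcp_rot: [[0.888, 0.46, -0.005], [0.46, -0.888, 0.002], [-0.004, -0.004, -1.0]]
force: [0.1, 0.4, -0.3]
opening: 1.0
```

Call:
play_rows([
  {"tx": 0,"ty": 0,"tz": 0,"turn": 0},
  {"tx": 0,"ty": 0,"tz": 0,"turn": 0},
  {"tx": 0,"ty": 0,"tz": 0,"turn": 0},
  {"tx": 0,"ty": 0,"tz": 0,"turn": 0},
  {"tx": 0,"ty": 0,"tz": 0,"turn": 0},
  {"tx": 0,"ty": 0,"tz": 0,"turn": 0},
], gripper=0)

```text
time_s: 9.4
position: [0.6895, -0.1305, 0.0782]
tcp_rot: [[0.889, 0.458, 0.0], [0.458, -0.889, -0.0], [0.0, 0.0, -1.0]]
force: [-1.5, 0.8, 2.2]
opening: 0.572
```

```bash
python3 - <<'E'
from h import *
st();p=cap('wrist','w8')
E
```

```text
t 9.4 pos [ 689.5 -130.5   78.2] yaw 27.29 F [-1.5  0.8  2.2] open 0.572
```

View pics/w8.png

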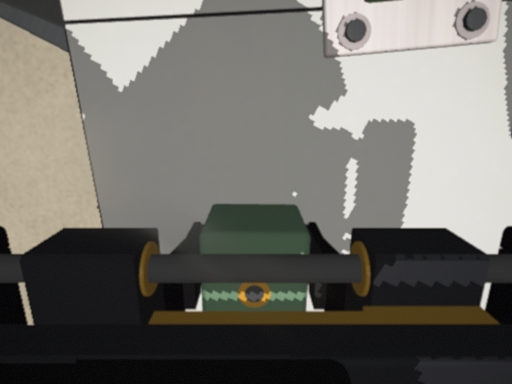

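```bash
python3 - <<'E'
from h import *
p=load('w8');g=p['pixels'];cv2.imwrite('pics/w8c.png',cv2.resize(g[190:310,180:330],None,fx=4,fy=4,interpolation=2))
for uv in((254,234),(254,236),(254,238),(254,294)):print((tool_pt(p,uv,.0332)*1000).round(1))
E
```

```text
[  0.3 -18.3  33.2]
[  0.3 -17.4  33.2]
[  0.3 -16.4  33.2]
[ 0.2 11.6 33.2]
```

View pics/w8c.png

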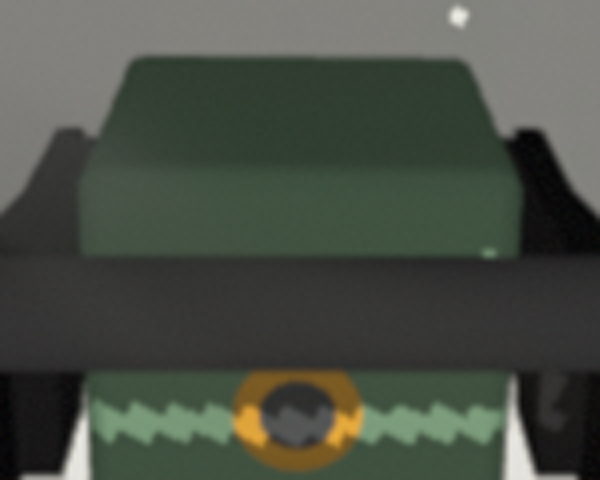

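Call:
play_rows([
  {"tx": 0,"ty": 0,"tz": 0.05,"turn": 0},
  {"tx": 0,"ty": 0,"tz": 0.05,"turn": 0},
  {"tx": -0.0254,"ty": 0.0407,"tz": 0.01,"turn": 0.0213},
  {"tx": -0.0254,"ty": 0.0407,"tz": 0.01,"turn": 0.0213},
  {"tx": -0.0254,"ty": 0.0407,"tz": 0.01,"turn": 0.0213},
  {"tx": -0.0254,"ty": 0.0407,"tz": 0.01,"turn": 0.0213},
  {"tx": 0.03,"ty": 0.0189,"tz": 0,"turn": 0},
  {"tx": 0.03,"ty": 0.0189,"tz": 0,"turn": 0},
  {"tx": 0.0317,"ty": 0.0165,"tz": 0,"turn": 0},
  {"tx": 0,"ty": 0,"tz": 0,"turn": 0},
])

```text
time_s: 10.45
position: [0.6846, 0.0452, 0.1897]
tcp_rot: [[0.843, 0.538, 0.005], [0.538, -0.843, 0.0], [0.004, 0.002, -1.0]]
force: [-0.6, 0.4, -1.3]
opening: 0.572
```

Call:
play_rows([
  {"tx": 0,"ty": 0,"tz": -0.02,"turn": 0},
  {"tx": 0,"ty": 0,"tz": -0.02,"turn": 0},
  {"tx": 0,"ty": 0,"tz": 0,"turn": 0},
  {"tx": 0,"ty": 0,"tz": 0,"turn": 0},
])

```text
time_s: 10.85
position: [0.6801, 0.0429, 0.156]
tcp_rot: [[0.845, 0.535, -0.004], [0.535, -0.845, 0.0], [-0.003, -0.002, -1.0]]
force: [0.4, 0.4, -0.9]
opening: 0.572
```

```bash
python3 - <<'E'
from h import *
st();p=cap('wrist','w9')
E
```

```text
t 10.85 pos [680.1  42.9 156. ] yaw 32.35 F [ 0.4  0.4 -0.9] open 0.572
```

View pics/w9.png

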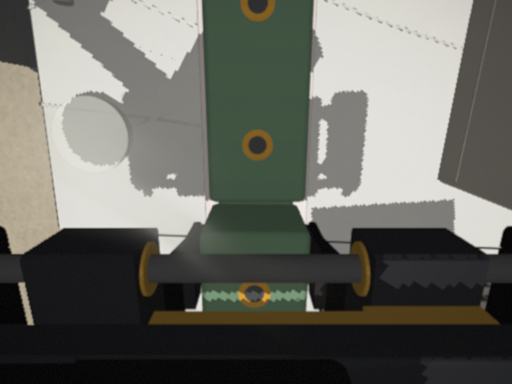

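```bash
cat >> h.py <<'E'
def rep(f,zt,**k):
    p=load(f)
    for n,uv in k.items():
        uv=insert(p,uv,16) if n[0]=='i' else uv
        print(n,np.round(uv,1),(tool_pt(p,uv,zt)*1000).round(1))
E
python3 - <<'E'
from h import *
rep('w9',.060,i1=(257.5,145),e=(257,200),i0=(257,3))
E
```

```text
i1 [257.1 144.3] [  1.9 -54.2  60. ]
e [257 200] [  1.9 -25.7  60. ]
i0 [257.  12.] [   1.8 -112.1   60. ]
```

Call:
play_rows([
  {"tx": 0.0004,"ty": 0.0027,"tz": 0,"turn": 0},
  {"tx": 0,"ty": 0,"tz": -0.015,"turn": 0},
  {"tx": 0,"ty": 0,"tz": -0.0135,"turn": 0},
  {"tx": 0,"ty": 0,"tz": 0,"turn": 0},
  {"tx": 0,"ty": 0,"tz": 0,"turn": 0},
  {"tx": 0,"ty": 0,"tz": 0,"turn": 0},
])

```text
time_s: 11.5
position: [0.6821, 0.0455, 0.1349]
tcp_rot: [[0.844, 0.536, 0.0], [0.536, -0.844, -0.0], [0.0, 0.0, -1.0]]
force: [0.0, 0.3, -1.0]
opening: 0.572
```

```bash
python3 - <<'E'
from h import *
st();p=cap('wrist','w10')
g=p['pixels'];cv2.imwrite('pics/w10c.png',cv2.resize(g[110:310,180:330],None,fx=3,fy=3,interpolation=2))
E
```

```text
t 11.5 pos [682.1  45.5 134.9] yaw 32.4 F [ 0.   0.3 -1. ] open 0.572
```

View pics/w10c.png

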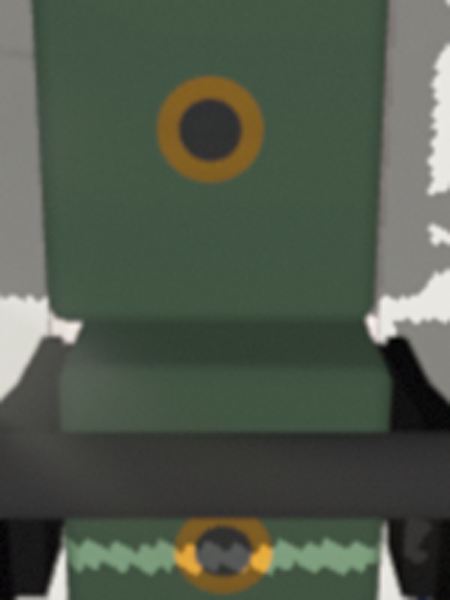

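```bash
python3 - <<'E'
from h import *
rep('w10',.0389,m=(250.3,153.3),e=(250,180+37),L=(180+48/3,110+316/3),R=(180+376/3,110+316/3),L2=(180+35/3,110+20/3),R2=(180+387/3,110+20/3))
rep('w10',.0333,h=(254.7,294),e=(254,110+366/3),L=(180+62/3,110+375/3),R=(180+390/3,110+375/3))
E
```

```text
m [250.3 153.3] [ -1.2 -52.8  38.9]
e [250 217] [ -1.5 -24.1  38.9]
L [196.  215.3] [-25.7 -25.   38.9]
R [305.3 215.3] [ 23.4 -24.8  38.9]
L2 [191.7 116.7] [-25.3 -68.   38.9]
R2 [309.  116.7] [ 23.1 -67.9  38.9]
h [254.7 294. ] [ 0.5 11.7 33.3]
e [254. 232.] [  0.3 -19.2  33.3]
L [200.7 235. ] [-23.1 -17.8  33.3]
R [310. 235.] [ 24.8 -17.7  33.3]
```

Call:
play_rows([
  {"tx": -0.0024,"ty": -0.0005,"tz": 0,"turn": 0},
  {"tx": 0,"ty": 0,"tz": -0.005,"turn": 0},
  {"tx": 0,"ty": 0,"tz": -0.002,"turn": 0},
  {"tx": 0,"ty": 0,"tz": -0.001,"turn": 0},
  {"tx": 0,"ty": 0,"tz": 0,"turn": 0},
  {"tx": 0,"ty": 0,"tz": 0,"turn": 0},
])

```text
time_s: 12.15
position: [0.6798, 0.0451, 0.1292]
tcp_rot: [[0.844, 0.536, -0.0], [0.536, -0.844, -0.0], [-0.0, -0.0, -1.0]]
force: [-3.8, 0.4, 6.7]
opening: 0.574
```

```bash
python3 - <<'E'
from h import *
st();p=cap('wrist','w11')
g=p['pixels'];cv2.imwrite('pics/w11c.png',cv2.resize(g[110:310,180:330],None,fx=3,fy=3,interpolation=2))
E
```

```text
t 12.15 pos [679.8  45.1 129.2] yaw 32.4 F [-3.8  0.4  6.7] open 0.574
```

View pics/w11c.png

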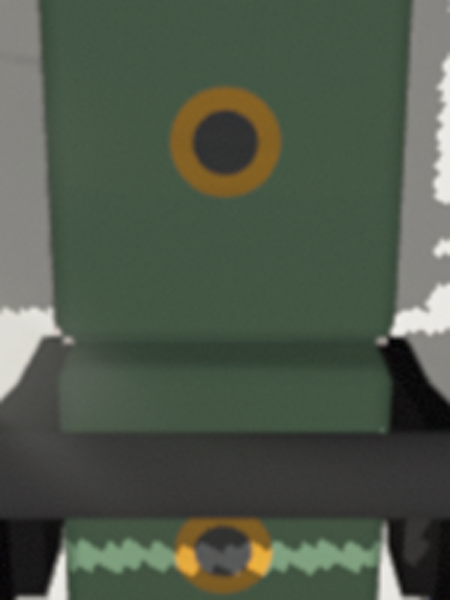

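Call:
play_rows([
  {"tx": 0,"ty": 0,"tz": 0,"turn": 0},
  {"tx": 0,"ty": 0,"tz": 0,"turn": 0},
  {"tx": 0,"ty": 0,"tz": 0,"turn": 0},
  {"tx": 0,"ty": 0,"tz": 0,"turn": 0},
  {"tx": 0,"ty": 0,"tz": 0.02,"turn": 0},
  {"tx": 0,"ty": 0,"tz": 0.05,"turn": 0},
  {"tx": 0,"ty": 0,"tz": 0.05,"turn": 0},
  {"tx": 0,"ty": 0,"tz": 0.05,"turn": 0},
  {"tx": 0,"ty": 0,"tz": 0,"turn": 0},
  {"tx": 0,"ty": 0,"tz": 0,"turn": 0},
], gripper=1)

```text
time_s: 13.2
position: [0.6805, 0.0451, 0.267]
tcp_rot: [[0.844, 0.536, 0.004], [0.536, -0.844, -0.0], [0.003, 0.002, -1.0]]
force: [0.5, 0.3, -0.0]
opening: 0.998
```

```bash
python3 - <<'E'
from h import *
st();p=cap('wrist','w12')
C=np.array([.6351,.1157]);ex=np.array([.844,.536]);ey=np.array([-.536,.844])
for f,uv in [('w9',(440,180)),('w9',(475,0)),('w2',(465,225)),('w2',(484,65)),('w9',(458,180)),('w9',(497,0))]:
  q=load(f)
  for z in(0,.1,.2):
    P=onz(q,uv,z);d=P[:2]-C;print(f,uv,z,(d@ex*1000).round(),(d@ey*1000).round())
E
```

```text
t 13.2 pos [680.5  45.1 267. ] yaw 32.41 F [ 0.5  0.3 -0. ] open 0.998
w9 (440, 180) 0 152.0 -71.0
w9 (440, 180) 0.1 91.0 -47.0
w9 (440, 180) 0.2 29.0 -24.0
w9 (475, 0) 0 156.0 61.0
w9 (475, 0) 0.1 93.0 31.0
w9 (475, 0) 0.2 30.0 1.0
w2 (465, 225) 0 163.0 168.0
w2 (465, 225) 0.1 95.0 215.0
w2 (465, 225) 0.2 27.0 262.0
w2 (484, 65) 0 171.0 358.0
w2 (484, 65) 0.1 101.0 353.0
w2 (484, 65) 0.2 31.0 349.0
w9 (458, 180) 0 167.0 -71.0
w9 (458, 180) 0.1 99.0 -47.0
w9 (458, 180) 0.2 32.0 -24.0
w9 (497, 0) 0 172.0 61.0
w9 (497, 0) 0.1 102.0 31.0
w9 (497, 0) 0.2 33.0 1.0
```

View pics/w12.png

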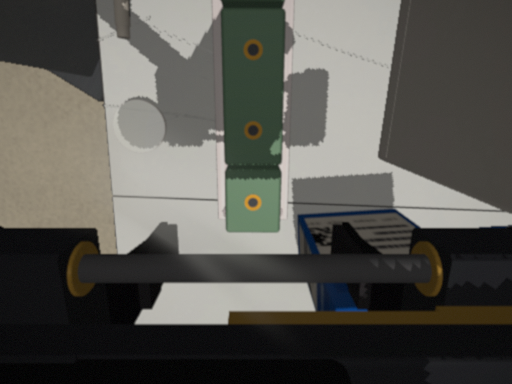

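```bash
python3 - <<'E'
from h import *
S=cap('scene','s13');T=cap('top','t13')
a=S['pixels'][70:190,100:320];b=T['pixels'][60:200,50:270]
cv2.imwrite('pics/x.png',np.vstack([cv2.resize(a,None,fx=2.3,fy=2.3,interpolation=2),cv2.resize(b,None,fx=2.3,fy=2.3,interpolation=2)]))
E
```

```text
(no output)
```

View pics/x.png

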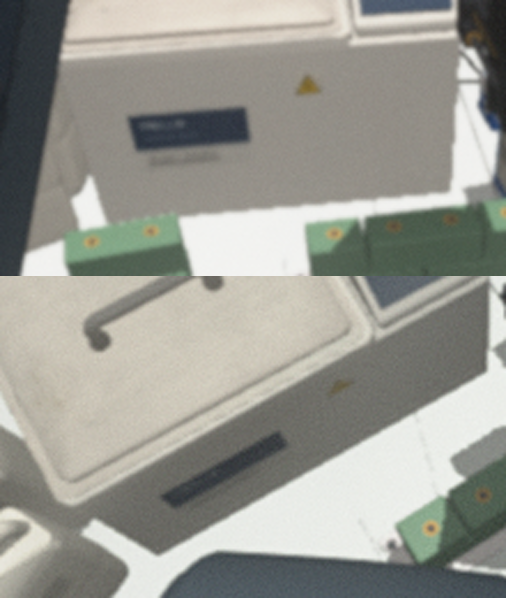

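```bash
python3 - <<'E'
from h import *
S=load('s13');T=load('t13')
C=np.array([.6351,.1157]);ex=np.array([.844,.536]);ey=np.array([-.536,.844])
for n,a,b in [('base',(146,166.5),(118.3,180.4)),('rim',(127.4,90),(78,157)),('baseR',(296,153),(262,101))]:
    X,e=tri([(S,a),(T,b)]);d=X[:2]-C;print(n,X.round(3),np.round(e,1),d@ex,d@ey)
E
```

```text
base [0.576 0.504 0.017] [0.2 0.3] 0.15795565131119726 0.35941144625709853
rim [0.575 0.493 0.257] [2.8 3.3] 0.1519920641665268 0.3505032396463237
baseR [0.785 0.134 0.019] [0.7 0.8] 0.13659322391015538 -0.06480374159623928
```

Call:
play_rows([
  {"tx": -0.0277,"ty": 0.0461,"tz": 0.0067,"turn": 0.0125},
  {"tx": -0.0277,"ty": 0.0461,"tz": 0.0067,"turn": 0.0125},
  {"tx": -0.0277,"ty": 0.0461,"tz": 0.0067,"turn": 0.0125},
  {"tx": -0.0277,"ty": 0.0461,"tz": 0.0067,"turn": 0.0125},
  {"tx": -0.0277,"ty": 0.0461,"tz": 0.0067,"turn": 0.0125},
  {"tx": -0.0277,"ty": 0.0461,"tz": 0.0067,"turn": 0.0125},
  {"tx": -0.0277,"ty": 0.0461,"tz": 0.0067,"turn": 0.0125},
  {"tx": -0.0277,"ty": 0.0461,"tz": 0.0067,"turn": 0.0125},
  {"tx": 0,"ty": 0,"tz": 0,"turn": 0},
  {"tx": 0,"ty": 0,"tz": 0,"turn": 0},
])

```text
time_s: 14.35
position: [0.5016, 0.3408, 0.306]
tcp_rot: [[0.782, 0.623, -0.002], [0.623, -0.782, -0.002], [-0.003, -0.0, -1.0]]
force: [0.7, 0.5, -0.4]
opening: 0.999
```

Call:
play_rows([
  {"tx": 0,"ty": 0,"tz": 0,"turn": 0},
  {"tx": 0,"ty": 0,"tz": 0,"turn": 0},
])

```text
time_s: 14.55
position: [0.5033, 0.3389, 0.3065]
tcp_rot: [[0.785, 0.62, -0.001], [0.62, -0.785, -0.001], [-0.002, -0.0, -1.0]]
force: [0.6, 0.2, 0.6]
opening: 0.998
```

```bash
python3 - <<'E'
from h import *
st();p=cap('wrist','w14')
E
```

```text
t 14.55 pos [503.3 338.9 306.5] yaw 38.29 F [0.6 0.2 0.6] open 0.998
```

View pics/w14.png

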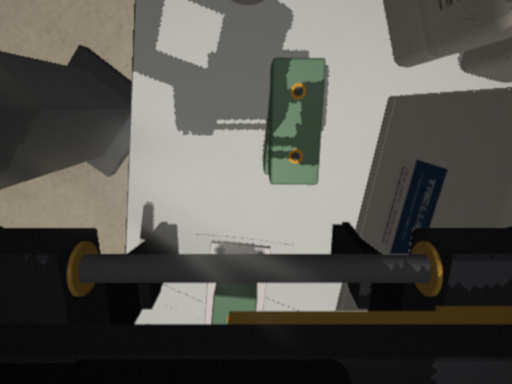

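```bash
python3 - <<'E'
from h import *
p=load('w14');g=p['pixels'];cv2.imwrite('pics/w14c.png',cv2.resize(g[45:200,250:345],None,fx=4.5,fy=4.5,interpolation=2))
E
```

```text
(no output)
```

View pics/w14c.png

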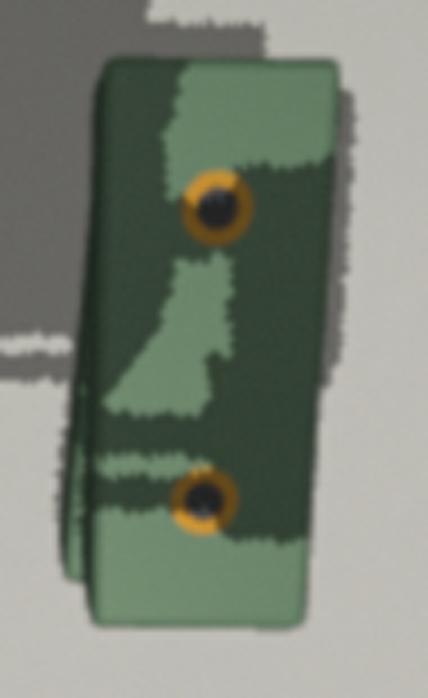

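```bash
python3 - <<'E'
from h import *
p=load('w14');z=.3065-.090
P={n:tool_pt(p,(250+c[0]/4.5,45+c[1]/4.5),z)*1000 for n,c in dict(I1=(218,208),I2=(205,501),TL=(108,58),TR=(340,62),BR=(304,629),BL=(95,624)).items()}
for n in P:print(n,P[n].round(1))
a=lambda d:np.degrees(np.arctan2(d[1],d[0]))
print((P['I1']+P['I2'])/2,sum(P[k] for k in('TL','TR','BR','BL'))/4,a(P['I2']-P['I1'])-90,a(P['BL']-P['TL'])-90,a(P['BR']-P['TR'])-90,a(P['TR']-P['TL']),a(P['BR']-P['BL']))
E
```

```text
I1 [ 42.8 -86.2 216.5]
I2 [ 42.1 -24.1 216.5]
TL [  19.1 -115.6  216.5]
TR [  66.8 -114.7  216.5]
BR [ 65.7   5.4 216.5]
BL [ 17.9   4.1 216.5]
[ 42.44726502 -55.13373158 216.5       ] [ 42.41063593 -55.20859593 216.5       ] 0.6159656187890761 0.5638487198173863 0.5387824764381008 1.0108169695690439 1.5412900604339452
```

```bash
python3 - <<'E'
from h import *
p=load('w14');cv2.imwrite('pics/w14d.png',cv2.resize(p['pixels'][0:240,330:512],None,fx=2.4,fy=2.4,interpolation=2))
for uv in((405,65),(388,0),(395,97),(355,225)):
  for z in (0,.1,.2,.25):print(uv,z,(tool_pt(p,uv,.3065-z)*1000).round(0)-np.array([-9,-56,0]))
S=cap('scene','s15');T=cap('top','t15')
cv2.imwrite('pics/y.png',np.hstack([cv2.resize(S['pixels'][60:260,20:200],None,fx=2.2,fy=2.2),cv2.resize(T['pixels'][100:300,0:180],None,fx=2.2,fy=2.2)]))
E
```

```text
(405, 65) 0 [191. -64. 306.]
(405, 65) 0.1 [146. -52. 206.]
(405, 65) 0.2 [100. -40. 106.]
(405, 65) 0.25 [ 77. -34.  56.]
(388, 0) 0 [ 163. -133.  306.]
(388, 0) 0.1 [ 124. -104.  206.]
(388, 0) 0.2 [ 86. -74. 106.]
(388, 0) 0.25 [ 67. -60.  56.]
(395, 97) 0 [183. -27. 306.]
(395, 97) 0.1 [140. -24. 206.]
(395, 97) 0.2 [ 96. -22. 106.]
(395, 97) 0.25 [ 74. -20.  56.]
(355, 225) 0 [148. 141. 306.]
(355, 225) 0.1 [113. 102. 206.]
(355, 225) 0.2 [ 79.  62. 106.]
(355, 225) 0.25 [61. 43. 56.]
```

View pics/y.png

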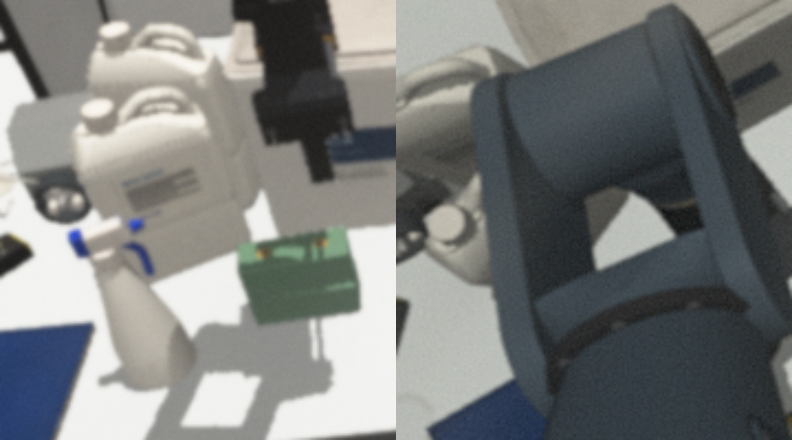

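View pics/w14d.png

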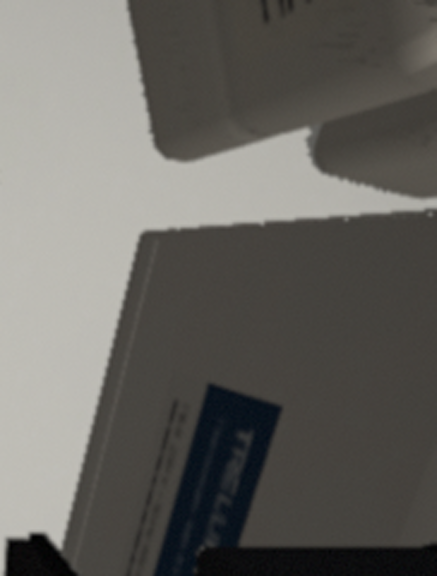

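Call:
play_rows([
  {"tx": -0.0053,"ty": 0.04,"tz": -0.02,"turn": -0.006},
  {"tx": -0.0052,"ty": 0.0398,"tz": -0.02,"turn": -0.006},
  {"tx": 0,"ty": 0,"tz": -0.05,"turn": 0},
  {"tx": 0,"ty": 0,"tz": -0.05,"turn": 0},
  {"tx": 0,"ty": 0,"tz": -0.05,"turn": 0},
  {"tx": 0,"ty": 0,"tz": -0.025,"turn": 0},
  {"tx": 0,"ty": 0,"tz": -0.0144,"turn": 0},
  {"tx": 0,"ty": 0,"tz": 0,"turn": 0},
])

```text
time_s: 15.5
position: [0.494, 0.4032, 0.1222]
tcp_rot: [[0.792, 0.611, -0.003], [0.611, -0.792, -0.002], [-0.003, -0.0, -1.0]]
force: [-0.8, -0.2, 0.6]
opening: 1.003
```

Call:
play_rows([
  {"tx": 0,"ty": 0,"tz": 0,"turn": 0},
  {"tx": 0,"ty": 0,"tz": 0,"turn": 0},
  {"tx": 0,"ty": 0,"tz": 0,"turn": 0},
  {"tx": 0,"ty": 0,"tz": 0,"turn": 0},
  {"tx": 0,"ty": 0,"tz": 0,"turn": 0},
  {"tx": 0,"ty": 0,"tz": 0,"turn": 0},
], gripper=0)

```text
time_s: 16.1
position: [0.4958, 0.405, 0.1251]
tcp_rot: [[0.791, 0.611, 0.004], [0.611, -0.791, 0.003], [0.005, 0.001, -1.0]]
force: [3.5, 1.9, 2.1]
opening: 0.57
```

```bash
python3 - <<'E'
from h import *
st();p=cap('wrist','w16')
E
```

```text
t 16.1 pos [495.8 405.  125.1] yaw 37.68 F [3.5 1.9 2.1] open 0.57
```

View pics/w16.png

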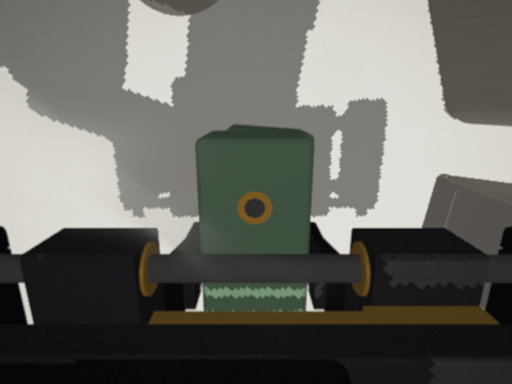

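Call:
play_rows([
  {"tx": 0,"ty": 0,"tz": 0.05,"turn": 0},
  {"tx": 0,"ty": 0,"tz": 0.05,"turn": 0},
  {"tx": 0.0217,"ty": -0.0445,"tz": 0.0018,"turn": -0.0108},
  {"tx": 0.0217,"ty": -0.0445,"tz": 0.0018,"turn": -0.0108},
  {"tx": 0.0217,"ty": -0.0445,"tz": 0.0018,"turn": -0.0108},
  {"tx": 0.0217,"ty": -0.0445,"tz": 0.0018,"turn": -0.0108},
  {"tx": 0.0217,"ty": -0.0445,"tz": 0.0018,"turn": -0.0108},
  {"tx": 0.0217,"ty": -0.0445,"tz": 0.0018,"turn": -0.0108},
  {"tx": 0.0217,"ty": -0.0445,"tz": 0.0018,"turn": -0.0108},
  {"tx": 0.0217,"ty": -0.0445,"tz": 0.0018,"turn": -0.0108},
])

```text
time_s: 17.15
position: [0.6318, 0.1176, 0.2138]
tcp_rot: [[0.844, 0.537, -0.006], [0.537, -0.844, -0.0], [-0.005, -0.003, -1.0]]
force: [0.4, 1.1, -3.2]
opening: 0.572
```

Call:
play_rows([
  {"tx": 0,"ty": 0,"tz": 0,"turn": 0},
  {"tx": 0,"ty": 0,"tz": 0,"turn": 0},
  {"tx": 0,"ty": 0,"tz": 0,"turn": 0},
  {"tx": 0,"ty": 0,"tz": 0,"turn": 0},
  {"tx": 0,"ty": 0,"tz": 0,"turn": 0},
  {"tx": 0,"ty": 0,"tz": 0,"turn": 0},
])

```text
time_s: 17.75
position: [0.6327, 0.1202, 0.2154]
tcp_rot: [[0.843, 0.539, -0.0], [0.539, -0.843, -0.0], [-0.0, -0.0, -1.0]]
force: [-0.2, 0.1, -2.5]
opening: 0.575
```

```bash
python3 - <<'E'
from h import *
st();p=cap('wrist','w17');st()
cv2.imwrite('pics/w17c.png',cv2.resize(p['pixels'][0:230,160:360],None,fx=2.6,fy=2.6,interpolation=2))
E
```

```text
t 17.75 pos [632.7 120.2 215.4] yaw 32.59 F [-0.2  0.1 -2.5] open 0.575
t 17.8 pos [632.8 120.  215.4] yaw 32.57 F [ 0.4 -0.4 -2.4] open 0.575
```

View pics/w17c.png

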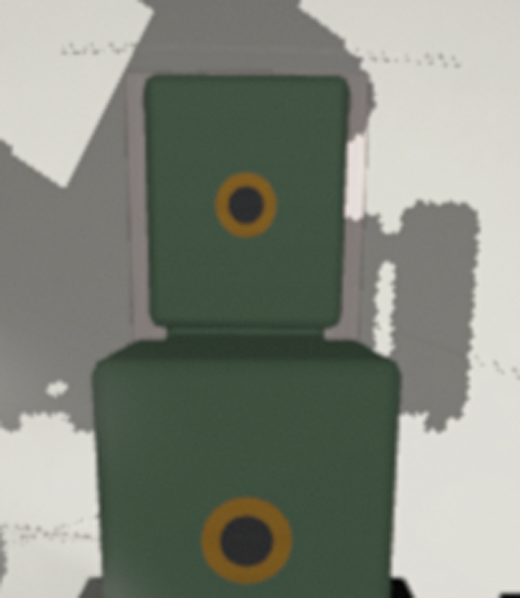

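```bash
python3 - <<'E'
from h import *
c=lambda x,y:(160+x/2.6,y/2.6)
rep('w17',.1194,i=c(246,205),L=c(145,76),R=c(350,76),L2=c(151,326),R2=c(342,326))
rep('w17',.0335,h=c(246.5,541),hL=c(93,363),hR=c(400,363))
E
```

```text
i [254.2  78.3] [  0.6 -89.7 119.4]
L [215.8  29.2] [ -23.1 -118.3  119.4]
R [294.6  29.2] [  25.7 -118.3  119.4]
L2 [218.1 125.4] [-23.6 -60.  119.4]
R2 [291.5 125.4] [ 25.6 -59.9 119.4]
h [254.8 208.1] [  0.7 -30.1  33.5]
hL [195.8 139.6] [-23.1 -59.2  33.5]
hR [313.8 139.6] [ 24.5 -59.1  33.5]
```

Call:
play_rows([
  {"tx": -0.0195,"ty": 0.031,"tz": 0,"turn": -0.0025},
  {"tx": -0.0196,"ty": 0.0309,"tz": 0,"turn": 0},
  {"tx": 0,"ty": 0,"tz": -0.02,"turn": 0},
  {"tx": 0,"ty": 0,"tz": -0.0255,"turn": 0},
  {"tx": 0,"ty": 0,"tz": 0,"turn": 0},
  {"tx": 0,"ty": 0,"tz": 0,"turn": 0},
  {"tx": 0,"ty": 0,"tz": 0,"turn": 0},
  {"tx": 0,"ty": 0,"tz": 0,"turn": 0},
  {"tx": 0,"ty": 0,"tz": 0,"turn": 0},
])

```text
time_s: 18.7
position: [0.6022, 0.1686, 0.1797]
tcp_rot: [[0.845, 0.535, 0.001], [0.535, -0.845, 0.0], [0.001, 0.001, -1.0]]
force: [-0.1, -0.4, -3.4]
opening: 0.568
```

```bash
python3 - <<'E'
from h import *
st();p=cap('wrist','w18');st();st()
E
```

```text
t 18.7 pos [602.2 168.6 179.7] yaw 32.33 F [-0.1 -0.4 -3.4] open 0.568
t 18.75 pos [602.1 168.6 179.5] yaw 32.33 F [-0.2 -0.6 -3.1] open 0.569
t 18.75 pos [602.1 168.6 179.5] yaw 32.33 F [-0.2 -0.6 -3.1] open 0.569
```

View pics/w18.png

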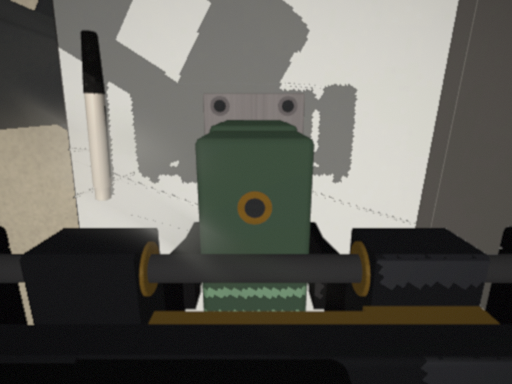

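Call:
play_rows([
  {"tx": -0.001,"ty": 0.001,"tz": -0.004,"turn": 0.001},
  {"tx": 0,"ty": 0,"tz": -0.0015,"turn": 0},
  {"tx": 0,"ty": 0,"tz": -0.001,"turn": 0},
  {"tx": 0,"ty": 0,"tz": 0,"turn": 0},
  {"tx": 0,"ty": 0,"tz": 0,"turn": 0},
])

```text
time_s: 19.25
position: [0.6016, 0.1696, 0.176]
tcp_rot: [[0.844, 0.536, 0.002], [0.536, -0.844, -0.0], [0.002, 0.001, -1.0]]
force: [-2.3, -0.7, 8.7]
opening: 0.572
```

```bash
python3 - <<'E'
from h import *
st();p=cap('wrist','w19')
cv2.imwrite('pics/w19c.png',cv2.resize(p['pixels'][80:230,170:340],None,fx=4,fy=4,interpolation=2))
E
```

```text
t 19.25 pos [601.6 169.6 176. ] yaw 32.42 F [-2.3 -0.7  8.7] open 0.572
```

View pics/w19c.png

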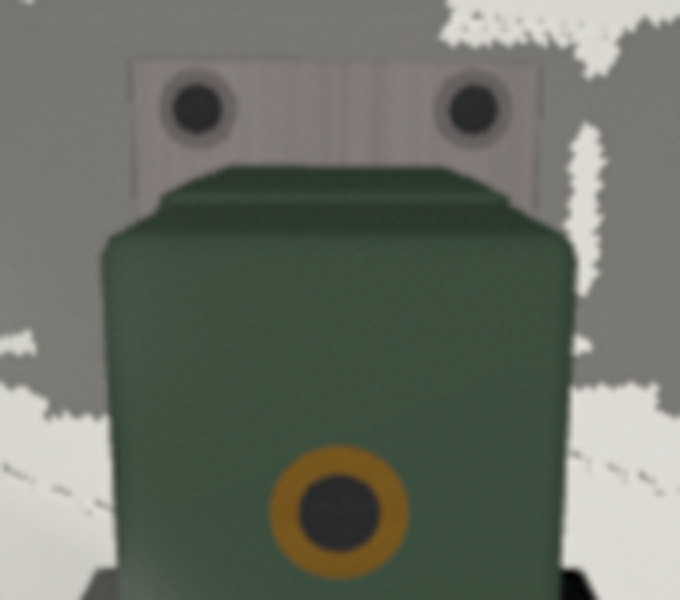

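```bash
python3 - <<'E'
from h import *
c=lambda x,y:(170+x/4,80+y/4)
rep('w19',.080,halfend=c(335,202))
rep('w19',.0345,heldend=c(338,238),hi=c(340,512))
rep('w19',.170,s1=c(198,109),s2=c(473,109))
E
```

```text
halfend [253.8 130.5] [  0.3 -59.4  80. ]
heldend [254.5 139.5] [  0.6 -59.1  34.5]
hi [255. 208.] [  0.7 -29.8  34.5]
s1 [219.5 107.2] [-27.7 -71.7 170. ]
s2 [288.2 107.2] [ 28.5 -71.6 170. ]
```

Call:
play_rows([
  {"tx": 0,"ty": 0,"tz": 0,"turn": 0},
  {"tx": 0,"ty": 0,"tz": 0,"turn": 0},
  {"tx": 0,"ty": 0,"tz": 0,"turn": 0},
  {"tx": 0,"ty": 0,"tz": 0.03,"turn": 0},
  {"tx": 0,"ty": 0,"tz": 0.05,"turn": 0},
  {"tx": -0.025,"ty": 0.0425,"tz": 0.02,"turn": 0.02},
  {"tx": -0.025,"ty": 0.0425,"tz": 0.01,"turn": 0.02},
  {"tx": -0.025,"ty": 0.0425,"tz": 0.01,"turn": 0.02},
  {"tx": -0.025,"ty": 0.0425,"tz": 0,"turn": 0.02},
  {"tx": -0.025,"ty": 0.0425,"tz": 0,"turn": 0.02},
], gripper=1)

```text
time_s: 20.3
position: [0.5003, 0.3408, 0.27]
tcp_rot: [[0.783, 0.622, 0.001], [0.622, -0.783, 0.0], [0.001, 0.0, -1.0]]
force: [0.8, -0.2, -0.4]
opening: 1.0
```

Call:
play_rows([
  {"tx": 0,"ty": 0,"tz": 0,"turn": 0},
  {"tx": 0,"ty": 0,"tz": 0,"turn": 0},
  {"tx": 0,"ty": 0,"tz": 0,"turn": 0},
  {"tx": 0,"ty": 0,"tz": 0,"turn": 0},
  {"tx": 0,"ty": 0,"tz": 0,"turn": 0},
])

```text
time_s: 20.8
position: [0.5019, 0.3385, 0.2696]
tcp_rot: [[0.785, 0.62, -0.0], [0.62, -0.785, -0.0], [-0.0, 0.0, -1.0]]
force: [0.1, -0.4, 0.6]
opening: 1.0
```

```bash
python3 - <<'E'
from h import *
st();p=cap('wrist','w20')
E
```

```text
t 20.8 pos [501.9 338.5 269.6] yaw 38.3 F [ 0.1 -0.4  0.6] open 1.0
```

View pics/w20.png

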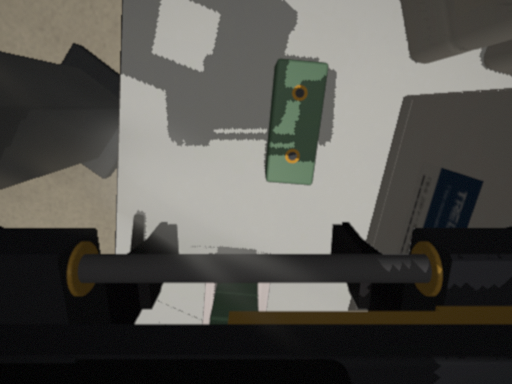

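```bash
python3 - <<'E'
from h import *
p=load('w20');g=p['pixels'];cv2.imwrite('pics/w20c.png',cv2.resize(g[45:200,250:345],None,fx=4.5,fy=4.5,interpolation=2))
E
```

```text
(no output)
```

View pics/w20c.png

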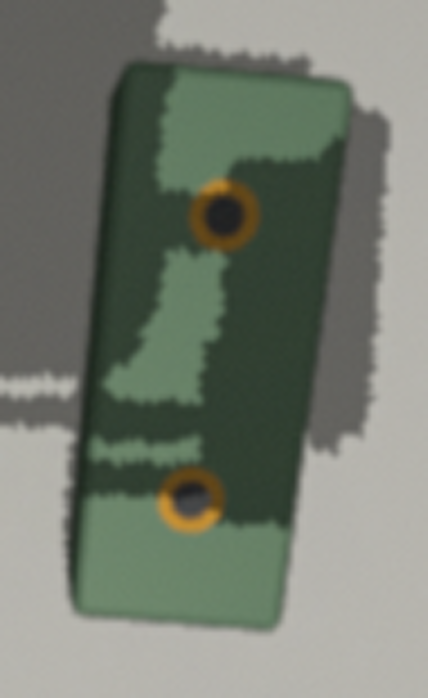

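```bash
python3 - <<'E'
from h import *
p=load('w20');z=.2696-.045
P={n:tool_pt(p,(250+c[0]/4.5,45+c[1]/4.5),z)*1000 for n,c in dict(I1=(224,215),I2=(191,500),TL=(128,66),TR=(352,85),BR=(277,629),BL=(78,612)).items()}
for n in P:print(n,P[n].round(1))
a=lambda d:np.degrees(np.arctan2(d[1],d[0]))
print((P['I1']+P['I2'])/2,sum(P[k] for k in('TL','TR','BR','BL'))/4,a(P['I2']-P['I1'])-90,a(P['BL']-P['TL'])-90,a(P['BR']-P['TR'])-90,a(P['TR']-P['TL']),a(P['BR']-P['BL']))
E
```

```text
I1 [ 45.2 -85.1 224.6]
I2 [ 40.  -23.  224.6]
TL [  23.9 -115.2  224.6]
TR [  71.4 -111.3  224.6]
BR [ 61.1   7.4 224.6]
BL [ 14.4   3.2 224.6]
[ 42.62393264 -54.09159531 224.6       ] [ 42.69356837 -53.97707066 224.6       ] 4.831437096658377 4.571502626604541 4.959027182373248 4.588927791972423 5.138439809591046
```

Call:
play_rows([
  {"tx": -0.0006,"ty": 0.043,"tz": -0.02,"turn": -0.04},
  {"tx": 0,"ty": 0.0427,"tz": -0.02,"turn": -0.04},
  {"tx": 0,"ty": 0,"tz": -0.05,"turn": 0},
  {"tx": 0,"ty": 0,"tz": -0.05,"turn": 0},
  {"tx": 0,"ty": 0,"tz": -0.05,"turn": 0},
  {"tx": 0,"ty": 0,"tz": -0.03,"turn": 0},
  {"tx": 0,"ty": 0,"tz": -0.0195,"turn": 0},
  {"tx": 0,"ty": 0,"tz": 0,"turn": 0},
  {"tx": 0,"ty": 0,"tz": 0,"turn": 0},
])

```text
time_s: 21.75
position: [0.5014, 0.4082, 0.0788]
tcp_rot: [[0.833, 0.553, 0.001], [0.553, -0.833, 0.001], [0.001, 0.0, -1.0]]
force: [-0.3, 0.5, 1.6]
opening: 0.998
```

Call:
play_rows([
  {"tx": 0,"ty": 0,"tz": 0,"turn": 0},
  {"tx": 0,"ty": 0,"tz": 0,"turn": 0},
  {"tx": 0,"ty": 0,"tz": 0,"turn": 0},
  {"tx": 0,"ty": 0,"tz": 0,"turn": 0},
  {"tx": 0,"ty": 0,"tz": 0,"turn": 0},
  {"tx": 0,"ty": 0,"tz": 0,"turn": 0},
], gripper=0)

```text
time_s: 22.35
position: [0.5004, 0.408, 0.0784]
tcp_rot: [[0.833, 0.554, -0.0], [0.554, -0.833, -0.0], [-0.0, 0.0, -1.0]]
force: [-1.2, -0.3, 1.6]
opening: 0.574
```

```bash
python3 - <<'E'
from h import *
st();p=cap('wrist','w21')
E
```

```text
t 22.35 pos [500.4 408.   78.4] yaw 33.61 F [-1.2 -0.3  1.6] open 0.574
```

View pics/w21.png

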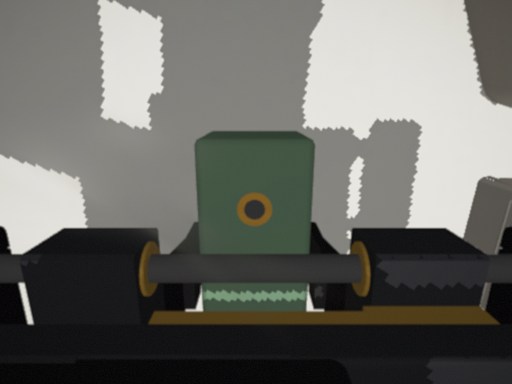

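Call:
play_rows([
  {"tx": 0,"ty": 0,"tz": 0.05,"turn": 0},
  {"tx": 0,"ty": 0,"tz": 0.05,"turn": 0},
  {"tx": 0,"ty": 0,"tz": 0.05,"turn": 0},
  {"tx": 0,"ty": 0,"tz": 0.05,"turn": 0},
  {"tx": 0.0235,"ty": -0.0482,"tz": 0.005,"turn": -0.003},
  {"tx": 0.0235,"ty": -0.0482,"tz": 0.005,"turn": -0.003},
  {"tx": 0.0235,"ty": -0.0482,"tz": 0.005,"turn": -0.003},
  {"tx": 0.0235,"ty": -0.0482,"tz": 0.005,"turn": -0.003},
  {"tx": 0.0235,"ty": -0.0482,"tz": 0,"turn": -0.003},
  {"tx": 0.0235,"ty": -0.0482,"tz": 0,"turn": -0.003},
])

```text
time_s: 23.4
position: [0.6134, 0.1751, 0.2534]
tcp_rot: [[0.843, 0.538, -0.002], [0.538, -0.843, -0.0], [-0.001, -0.001, -1.0]]
force: [0.4, 0.5, -3.4]
opening: 0.568
```

Call:
play_rows([
  {"tx": 0.0235,"ty": -0.0482,"tz": 0,"turn": -0.002},
  {"tx": 0.0235,"ty": -0.0482,"tz": 0,"turn": 0},
  {"tx": 0.0235,"ty": -0.0482,"tz": 0,"turn": 0},
  {"tx": 0,"ty": 0,"tz": 0,"turn": 0},
  {"tx": 0,"ty": 0,"tz": 0,"turn": 0},
  {"tx": 0,"ty": 0,"tz": 0,"turn": 0},
  {"tx": 0,"ty": 0,"tz": 0,"turn": 0},
  {"tx": 0,"ty": 0,"tz": 0,"turn": 0},
])

```text
time_s: 24.2
position: [0.6692, 0.0624, 0.2541]
tcp_rot: [[0.843, 0.537, -0.001], [0.537, -0.843, 0.0], [-0.0, -0.0, -1.0]]
force: [-0.3, -0.3, -2.7]
opening: 0.572
```

```bash
python3 - <<'E'
from h import *
st();p=cap('wrist','w22');st()
cv2.imwrite('pics/w22c.png',cv2.resize(p['pixels'][0:230,160:360],None,fx=2.6,fy=2.6,interpolation=2))
E
```

```text
t 24.2 pos [669.2  62.4 254.1] yaw 32.51 F [-0.3 -0.3 -2.7] open 0.572
t 24.25 pos [669.4  62.3 254.2] yaw 32.51 F [-0.5 -0.1 -3.2] open 0.571
```

View pics/w22c.png

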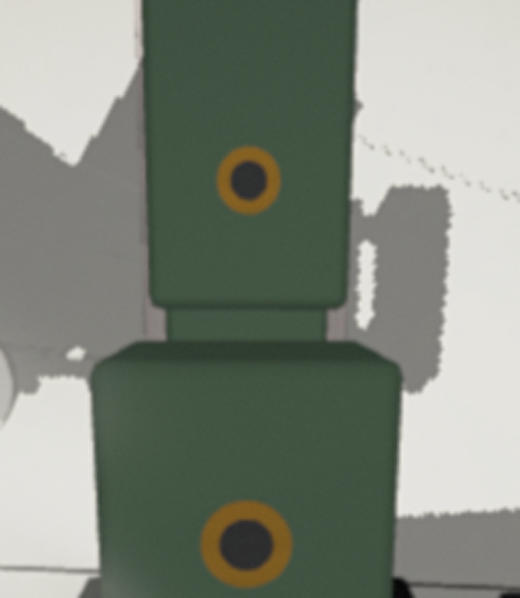

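```bash
python3 - <<'E'
from h import *
c=lambda x,y:(160+x/2.6,y/2.6)
rep('w22',.2542-.141,i=c(248.5,180),L=c(142,5),R=c(358,5),L2=c(151,304),R2=c(347,304))
rep('w22',.0335,h=c(246.5,544),hL=c(92,365),hR=c(401,365))
E
```

```text
i [255.1  68.7] [  1.2 -94.7 113.2]
L [214.6   1.9] [ -22.6 -131.6  113.2]
R [297.7   1.9] [  26.3 -131.5  113.2]
L2 [218.1 116.9] [-22.7 -65.7 113.2]
R2 [293.5 116.9] [ 25.9 -65.6 113.2]
h [254.8 209.2] [  0.7 -29.6  33.5]
hL [195.4 140.4] [-23.3 -58.9  33.5]
hR [314.2 140.4] [ 24.7 -58.8  33.5]
```

Call:
play_rows([
  {"tx": 0.0006,"ty": 0.0004,"tz": -0.03,"turn": 0},
  {"tx": 0,"ty": 0,"tz": -0.035,"turn": 0},
  {"tx": 0,"ty": 0,"tz": -0.0263,"turn": 0},
  {"tx": 0,"ty": 0,"tz": 0,"turn": 0},
  {"tx": 0,"ty": 0,"tz": 0,"turn": 0},
  {"tx": 0,"ty": 0,"tz": 0,"turn": 0},
  {"tx": 0,"ty": 0,"tz": 0,"turn": 0},
  {"tx": 0,"ty": 0,"tz": 0,"turn": 0},
])

```text
time_s: 25.05
position: [0.6709, 0.0614, 0.1825]
tcp_rot: [[0.844, 0.536, 0.002], [0.536, -0.844, -0.0], [0.002, 0.001, -1.0]]
force: [0.5, 0.4, -2.4]
opening: 0.572
```

```bash
python3 - <<'E'
from h import *
st();p=cap('wrist','w23');st()
cv2.imwrite('pics/w23c.png',cv2.resize(p['pixels'][0:230,160:360],None,fx=2.6,fy=2.6,interpolation=2))
E
```

```text
t 25.05 pos [670.9  61.4 182.5] yaw 32.41 F [ 0.5  0.4 -2.4] open 0.572
t 25.1 pos [670.7  61.3 182.2] yaw 32.41 F [ 0.   0.3 -2.4] open 0.575
```

View pics/w23c.png

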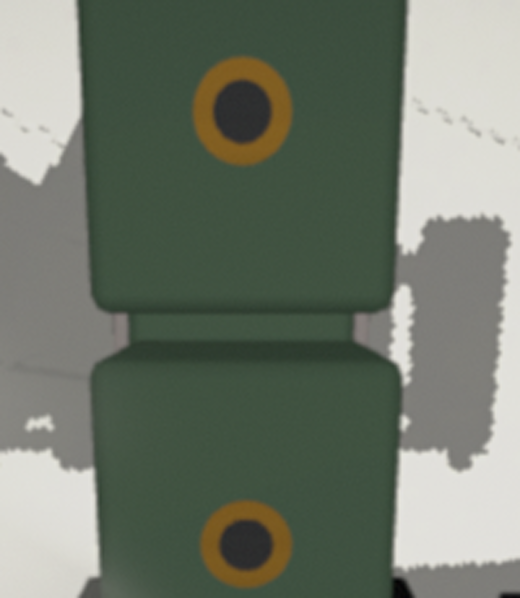

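```bash
python3 - <<'E'
from h import *
c=lambda x,y:(160+x/2.6,y/2.6)
rep('w23',.1823-.141,i=c(243,111),L=c(79,15),R=c(408,15),L2=c(92,309),R2=c(394,309))
rep('w23',.0335,h=c(246.5,544),hL=c(92,365),hR=c(401,365))
E
```

```text
i [263.2  47.8] [  4.1 -94.5  41.3]
L [190.4   5.8] [ -24.  -109.4   41.3]
R [316.9   5.8] [  24.7 -109.3   41.3]
L2 [195.4 118.8] [-24.3 -67.1  41.3]
R2 [311.5 118.8] [ 24.6 -67.   41.3]
h [254.8 209.2] [  0.7 -29.6  33.5]
hL [195.4 140.4] [-23.3 -58.9  33.5]
hR [314.2 140.4] [ 24.7 -58.8  33.5]
```

Call:
play_rows([
  {"tx": -0.0025,"ty": 0.0025,"tz": 0,"turn": 0},
  {"tx": 0,"ty": 0,"tz": -0.003,"turn": 0},
  {"tx": 0,"ty": 0,"tz": -0.0025,"turn": 0},
  {"tx": 0,"ty": 0,"tz": 0,"turn": 0},
  {"tx": 0,"ty": 0,"tz": 0,"turn": 0},
  {"tx": 0,"ty": 0,"tz": 0,"turn": 0},
])

```text
time_s: 25.7
position: [0.6683, 0.0633, 0.1767]
tcp_rot: [[0.844, 0.536, -0.0], [0.536, -0.844, -0.0], [-0.0, -0.0, -1.0]]
force: [1.0, 0.6, -2.8]
opening: 0.566
```

```bash
python3 - <<'E'
from h import *
st();p=cap('wrist','w24');st()
cv2.imwrite('pics/w24c.png',cv2.resize(p['pixels'][0:230,160:360],None,fx=2.6,fy=2.6,interpolation=2))
E
```

```text
t 25.7 pos [668.3  63.3 176.7] yaw 32.4 F [ 1.   0.6 -2.8] open 0.566
t 25.75 pos [668.4  63.3 176.7] yaw 32.41 F [ 0.2 -0.3 -3.2] open 0.574
```

View pics/w24c.png

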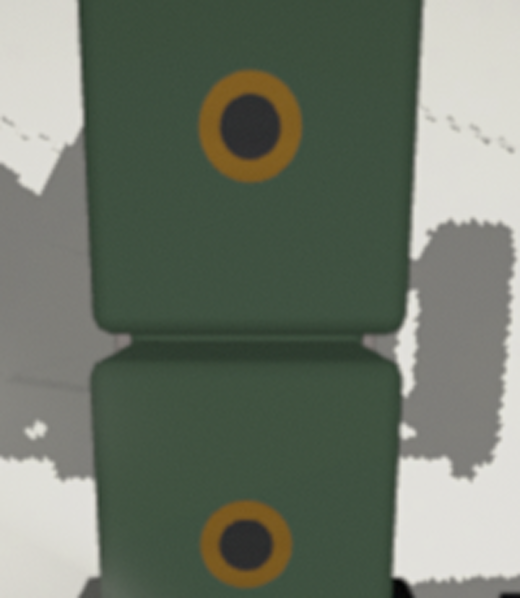

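```bash
python3 - <<'E'
from h import *
c=lambda x,y:(160+x/2.6,y/2.6)
rep('w24',.1767-.141,n=c(250.5,126),L=c(80,15),R=c(423,15),L2=c(93,330),R2=c(408,330))
rep('w24',.0335,h=c(246.5,544),hL=c(92,365),hR=c(401,365))
E
```

```text
n [256.3  48.5] [  1.3 -93.3  35.7]
L [190.8   5.8] [ -22.8 -107.8   35.7]
R [322.7   5.8] [  25.8 -107.7   35.7]
L2 [195.8 126.9] [-23.2 -64.1  35.7]
R2 [316.9 126.9] [ 25.9 -64.   35.7]
h [254.8 209.2] [  0.7 -29.6  33.5]
hL [195.4 140.4] [-23.3 -58.9  33.5]
hR [314.2 140.4] [ 24.7 -58.8  33.5]
```

Call:
play_rows([
  {"tx": 0.0005,"ty": 0.0003,"tz": 0,"turn": 0},
  {"tx": 0,"ty": 0,"tz": -0.0012,"turn": 0},
  {"tx": 0,"ty": 0,"tz": -0.0008,"turn": 0},
  {"tx": 0,"ty": 0,"tz": 0,"turn": 0},
  {"tx": 0,"ty": 0,"tz": 0,"turn": 0},
])

```text
time_s: 26.25
position: [0.6686, 0.0636, 0.1751]
tcp_rot: [[0.844, 0.536, -0.0], [0.536, -0.844, -0.0], [-0.0, -0.0, -1.0]]
force: [0.5, 0.8, -3.2]
opening: 0.574
```

```bash
python3 - <<'E'
from h import *
st()
E
```

```text
t 26.25 pos [668.6  63.6 175.1] yaw 32.41 F [ 0.5  0.8 -3.2] open 0.574
```

Call:
play_rows([
  {"tx": 0,"ty": 0,"tz": -0.001,"turn": 0},
  {"tx": 0,"ty": 0,"tz": -0.001,"turn": 0},
  {"tx": 0,"ty": 0,"tz": 0,"turn": 0},
  {"tx": 0,"ty": 0,"tz": 0,"turn": 0},
])

```text
time_s: 26.65
position: [0.6688, 0.0636, 0.1744]
tcp_rot: [[0.844, 0.536, 0.001], [0.536, -0.844, -0.0], [0.0, 0.0, -1.0]]
force: [-2.7, -0.5, 4.5]
opening: 0.569
```

```bash
python3 - <<'E'
from h import *
st()
p=cap('wrist','w25')
cv2.imwrite('pics/w25c.png',cv2.resize(p['pixels'][0:230,160:360],None,fx=2.6,fy=2.6,interpolation=2))
E
```

```text
t 26.65 pos [668.8  63.6 174.4] yaw 32.41 F [-2.7 -0.5  4.5] open 0.569
```

View pics/w25c.png

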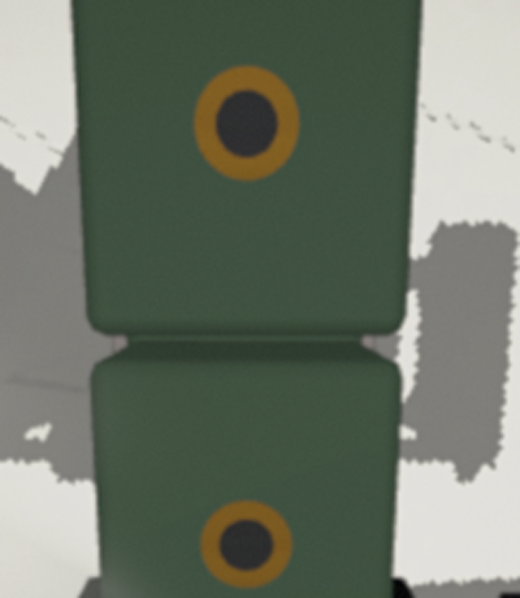

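Call:
play_rows([
  {"tx": 0,"ty": 0,"tz": 0,"turn": 0},
  {"tx": 0,"ty": 0,"tz": 0,"turn": 0},
  {"tx": 0,"ty": 0,"tz": 0,"turn": 0},
  {"tx": 0,"ty": 0,"tz": 0,"turn": 0},
  {"tx": 0,"ty": 0,"tz": 0.03,"turn": 0},
  {"tx": 0,"ty": 0,"tz": 0.05,"turn": 0},
  {"tx": 0,"ty": 0,"tz": 0.05,"turn": 0},
  {"tx": 0,"ty": 0,"tz": 0.05,"turn": 0},
  {"tx": 0,"ty": 0,"tz": 0,"turn": 0},
  {"tx": 0,"ty": 0,"tz": 0,"turn": 0},
], gripper=1)

```text
time_s: 27.7
position: [0.669, 0.0636, 0.3189]
tcp_rot: [[0.844, 0.536, 0.003], [0.536, -0.844, -0.0], [0.002, 0.002, -1.0]]
force: [-0.8, -0.3, -0.6]
opening: 1.0
```

```bash
python3 - <<'E'
from h import *
st();p=cap('wrist','w26')
E
```

```text
t 27.7 pos [669.   63.6 318.9] yaw 32.41 F [-0.8 -0.3 -0.6] open 1.0
```

View pics/w26.png

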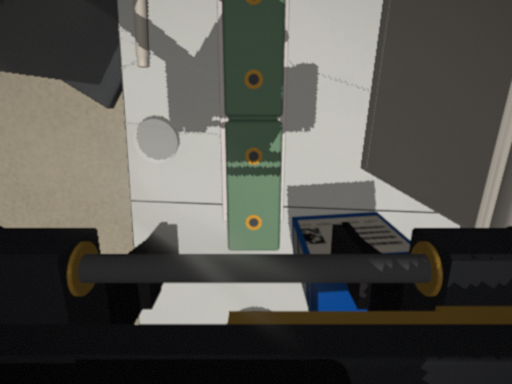

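Call:
play_rows([
  {"tx": -0.045,"ty": -0.028,"tz": 0.01,"turn": 0},
  {"tx": -0.045,"ty": -0.028,"tz": 0.01,"turn": 0},
  {"tx": -0.045,"ty": -0.028,"tz": 0,"turn": 0},
  {"tx": -0.03,"ty": -0.05,"tz": 0,"turn": 0},
  {"tx": -0.03,"ty": -0.05,"tz": 0,"turn": 0},
  {"tx": -0.03,"ty": -0.05,"tz": 0,"turn": 0},
  {"tx": -0.01,"ty": -0.05,"tz": 0,"turn": 0},
  {"tx": 0,"ty": -0.05,"tz": 0,"turn": 0},
  {"tx": 0,"ty": 0,"tz": 0,"turn": 0},
])

```text
time_s: 28.65
position: [0.4802, -0.2081, 0.3319]
tcp_rot: [[0.847, 0.531, -0.001], [0.531, -0.847, -0.001], [-0.002, 0.0, -1.0]]
force: [-0.2, -0.6, -0.5]
opening: 1.001
```

```bash
python3 - <<'E'
from h import *
st();S=cap('scene','s27');T=cap('top','t27')
cv2.imwrite('pics/z.png',np.hstack([cv2.resize(S['pixels'][130:260,180:350],None,fx=2.3,fy=2.3,interpolation=2),cv2.resize(T['pixels'][100:230,190:360],None,fx=2.3,fy=2.3,interpolation=2)]))
E
```

```text
t 28.65 pos [ 480.2 -208.1  331.9] yaw 32.1 F [-0.2 -0.6 -0.5] open 1.001
```

View pics/z.png

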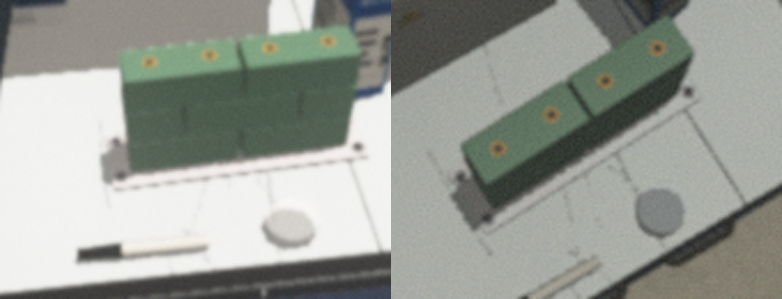

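```bash
python3 - <<'E'
from h import *
S=load('s27');T=load('t27')
f=lambda x,y:(180+x/2.3,130+y/2.3)
g=lambda x,y:(190+(x-391)/2.3,100+y/2.3)
C=np.array([.6322,.117]);ex=np.array([.845,.534]);ey=np.array([-.534,.845])
for a,b in [((149,62),(498,148)),((209,55),(551,115)),((269,48),(605,81)),((328,42),(657,48))]:
    X,e=tri([(S,insert(S,f(*a))),(T,insert(T,g(*b)))]);d=X[:2]-C;print((X*1000).round(1),np.round(e,1),(d@ex*1000).round(1),(d@ey*1000).round(1))
for n in('scene','top'):
    p=vision.capture(n)
    for q in('marker','petri_dish'):print(n,q,[np.round(np.array(m['at'])*[512,384],0) for m in nets.look_for(p,q)[:1]])
print(bot.hand_in())
E
```

```text
[583.3 195.7 143.1] [0.5 0.5] 0.7 92.6
[616.5 143.6 143. ] [0.4 0.5] 0.9 30.9
[649.7  90.3 143.5] [0.4 0.5] 0.5 -31.9
[683.4  37.9 142.8] [0.4 0.4] 1.0 -94.2
scene marker [array([245., 238.])]
scene petri_dish []
top marker [array([257., 226.])]
top petri_dish [array([304., 189.])]
the job is handed in; nothing more can be done
None
```

The wall is finished and handed in at about 29 s of the 72 s allowed. In the second course, brick_c went to the middle and the half brick to the free end. The third course followed, with brick_b on the left and brick_a on the right. Each brick was seated with light contact (about 2–9 N) and released, and the arm was backed away before handing in.

**Position:** Measured from two views, the four inserts in the top course lie on one line to within 0.5 mm. They sit within about 1 mm of the wall's axis and about 2 mm of their places along it, inside the 2 mm calibration limit. Their height came out at 143 mm against a nominal 141 mm, the same +2 mm bias seen everywhere.

**Joints:** The gaps measured about 3.5–4.5 mm. For the last third-course joint the two measures disagreed: 2.7 mm from the inserts and 4.4 mm from the edges. The final picture shows an even joint. The left end of the third course was flush with the half brick below to about 0.5 mm. I checked the right end only by eye.

**Bystanders:** The marker and dish look unmoved. The last network look missed the dish in the scene camera, but found it in the top view 2–3 pixels from where it was at the start. It put the marker about 4 pixels from its first position there. I take both as network noise, since the arm was never near either one.

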